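# Stand the fallen box grater up and put it back against the upstand

### The job

The box grater has fallen on its side on the pastry board. Tip it up onto its foot, easing it down rather than letting it bang over, then slide it along the board into the space between the two lidded tubs until one of its narrow sides is flush against the board's upstand. Keep the grater on the board, not lifted clear of it, do not disturb the tubs or the cheese wedge, and leave it standing upright on its own.

Things in the scene. Friction and masses are not known exactly. Their poses are not given: they have to be found in the camera images.
- grater: hollow four-sided steel box grater, black foot rim, cap and bow handle; 217 mm tall, 0.3 to 0.45 kg. Origin: centre of its foot. z: foot to handle; x across its narrow sides; y across its wide sides. Foot 110 (x) by 84 mm (y), tapering straight to 84 by 70 mm at the cap, 168 mm up. Starts lying on its wide -y side, handle to the robot's right (up to 30 deg nearer or 8 deg farther)
- grater_handle (a point): middle of the handle's bar: on the grater's axis, 210 mm above the foot. Bar 13 mm thick, straight along the grater's x for 50 mm, on two legs 72 mm apart (59 mm clear between them), 35 mm clear between bar and cap. While the grater lies, the bar is level, its middle 33 mm above the board's top face.
- board: fixed beech pastry board, 400 mm (x) by 680 mm (y), 20 mm thick, lying on the work surface. Origin: centre of its underside, so its top face is 20 mm above it. x points away from the robot to the upstand; y along the upstand, to the left.
- upstand (a point): middle of the upstand's face that looks to the robot, at the level of the board's top face. The upstand is a bar along the board's whole far edge, 65 mm high above the board; its face is 170 mm from the board's origin, square to the board's x. Axes as the board's.
- tub_right: right-hand (-y) lidded clear tub of bread rolls, 100 mm (x) by 140 mm (y), 76 mm high, standing near the upstand; loose, 0.45 kg. Origin: centre of its underside; its axes parallel to the board's within a few degrees.
- tub_left: left-hand (+y) lidded clear tub of cheese chunks, the same size as the other; the clear space between the two tubs is 160 to 190 mm. Origin: centre of its underside.
- wedge: loose wedge of hard cheese, 130 mm long, 77 mm wide at the rind, 55 mm high, lying flat on the left part of the board. Origin: on its underside, 60 mm from its point; x runs from the point to the rind.
- tip_edge (a point): middle of the grater's lower foot edge while it lies, at (0, -42, 0) mm in its frame, the edge running along its x; the grater tips up about this edge. Axes as the grater's. The centre of mass is about 90 mm above the foot on the axis, so that the last 25 degrees before upright it falls by itself unless held back.
Not all that is in view belongs to the job. Of the things like the grater, leave any that is pink; of the rest the larger one is meant.

How it is judged (in metres and radians):
On the way, in this order (a step that is already met when the one before it is completed fails the run):
1. the grater stands upright on its foot (angle between grater's own z axis and vertical below 0.08 rad and z of grater in the frame of board below 0.026 m), for 0.2 s.
2. the grater, still upright, has been slid up to the upstand between the tubs (angle between grater's own z axis and vertical below 0.12 rad and x of grater in the frame of upstand above -0.067 m and y of grater in the frame of tub_right above 0 m and y of grater in the frame of tub_left below 0 m), for 0.2 s.
At the end, for the whole second after the job is handed in: the grater stands upright (within 3 degrees) and still on the board between the two tubs, a narrow side flush against the upstand (gap at most 10 mm, square within 7 degrees); both tubs and the wedge are within 15 mm of where they began (angle between grater's own z axis and vertical below 0.05 rad and height (world z) of grater between 0.014 and 0.025 m and x of grater in the frame of upstand above -0.065 m and angle between the x axis of grater and the x axis of board, either way round below 0.13 rad and y of grater in the frame of tub_right above 0.1 m and y of grater in the frame of tub_left below -0.1 m and linear speed of grater below 0.02 m/s and distance of each of tub_right, tub_left, wedge from where it was at the start of the episode below 0.015 m); the robot touches nothing.
It fails at once if the grater bangs over (turns faster than 2.5 rad/s) (angular speed of grater above 2.5 rad/s).
It fails at once if the grater is lifted clear of the board (z of grater in the frame of board above 0.085 m or (z of grater in the frame of board above 0.045 m and angle between grater's own z axis and vertical below 0.3 rad)).
It fails at once if a tub or the wedge is knocked away (moved over 40 mm) (distance of any of tub_right, tub_left, wedge from where it was at the start of the episode above 0.04 m).
It also fails if it takes over 67 s, if anything falls off the work surface, if the arm or the gripper's body presses on something with over 40 N, if the wrist force passes 120 N, or if a joint passes its speed limit or range.

### The arm

A 6-joint arm with a two-finger parallel gripper is mounted at the origin on the work surface. World frame = base frame: x ahead of the robot, y to its left, z up, the work surface at z = 0. Lengths are in m, angles in degrees, forces in N, time in s.
With the tool pointing down it reaches from about 0.35 to 0.875 m from the base axis. Payload 4.2 kg.
Tool frame: the origin (TCP) lies between the finger pads; the fingertips stand 14 mm ahead of it and the grasp point (between the pads) lies 5 mm behind it; z points along the fingers, y is the line along which they close (so a half turn about z gives the same grasp; the last joint's range is limited). The gripper opens to 87 mm and grips with 3 to 60 N. Pads are 19 mm wide; open, the fingers measure 117 mm over their backs; the gripper's body (75 mm by 190 mm) begins 51 mm behind the grasp point.
Start: joints at [-62.361, 22.042, 0.453, 0, -68.411, -14.817], TCP at [0.139, -0.609, 0.237] pointing down, gripper open.
Joint ranges: [-179.83, 179.83], [-69.29, 118.12], [-61.27, 80.66], [-181.25, 117.63], [-171.15, -9.14], [-177.46, 177.46]. Speed limits (degrees/s): [159.86, 159.86, 180, 180, 180, 180].

### API

Orientations are given as a 3x3 rotation matrix whose columns are the frame's x, y, z axes.
In Python, from station import * gives the robot as it stands. The module is installed in compiled form; this text tells all that it offers.
- The arm moves only by the tool play_rows, never from a script. Its argument "steps" is a list of rows, each an object of numbers: "ax", "ay", "az": the turn, a rotation vector about the tool's x, y, z in degrees; "dx", "dy", "dz": the shift along the tool's x, y, z in mm; "claw": the finger opening in mm, from 0 to 87. A call has 1 to 20 rows; each row shifts and turns the commanded pose from where the row before left it, along the tool's axes as they then stand; what a row does not reach is not made up. A row lasts 1/10 s, in which the tool goes at most 50 mm and 8.59 degrees, less where a joint would pass 70% of its speed; a pose out of reach is approached as far as the arm can. A call with a gripper value outside its range is refused whole. The fingers move at their own pace and stop on an object; the grip force is fixed at half the most. Time passes only in rows, so rows that do not move let the fingers close. It gives the time, the measured TCP pose, the force, the opening and the grip force at its end, in the units of the state.
- sense(): the state, without advancing time (a new reading comes with each control period).
- capture(name): name is "side" or "top" or "wrist"; returns a dict with "frame" (384x512x3 uint8, blue, green, red), "range_z" (384x512 float32, m along the optical axis (not along the pixel's ray), 0 where there is no reading), "fx", "fy", "cx", "cy" (pixels), "xyz" and "rotation" of the camera in the world. Camera axes: x right, y down, z forward; pixel columns grow to the right and rows downward; lengths in m; the calibration is good to about 2 mm. A picture is of the moment at which its call begins.
- finish_job(): hands the job in; it is judged then, once.
The state is a dict: "time_s": time; "joints": joint angles; "joint_velocities": joint speeds; "effort": joint torques, N m; "tcp_pos": TCP position; "ee_rot": TCP orientation; "wrist_force": force on the tool from outside, world axes, zero at the start; "moment": the same for the moment, N m; "gripper_width": opening from 0.0 (shut) to 1.0 (fully open); "gripper_force": force on a finger pad.
Only numpy, scipy, OpenCV 4.12 (cv2) and the standard library are available. Lean on these libraries where they do the work, as an engineer would, in place of code of your own. Each camera call takes 0.05 s, during which the arm holds its last target. There are 200 camera calls.

## Working session

There is one attempt and no reset: what is moved stays moved. The work goes in short steps, Python scripts to look and compute and a tool call to move; the robot and the scene stay as the last step left them, time stands still between calls to the robot, and variables do not carry over. Pictures are saved under pics/ and viewed, at most 10 in all, crops included, and the job is handed in when it is done.

Besides the shell and the picture viewer there is one more tool, called after "Emit:" in YAML: its name, and indented under it one key for each argument. play_rows: Moves the arm, as the interface text tells. Its arguments: {"type":"object","properties":{"steps":{"type":"array"}},"required":["steps"]}

```bash
mkdir -p pics; cat > h.py <<'E'
from station import *
import numpy as np, cv2
def pts(c):
    z=c["range_z"];v,u=np.mgrid[:384,:512]
    P=np.stack([(u-c["cx"])/c["fx"]*z,(v-c["cy"])/c["fy"]*z,z],-1)
    return P@np.array(c["rotation"]).T+np.array(c["xyz"])
E
python3 - <<'E'
from h import *
s=sense();print(s["time_s"],s["tcp_pos"],s["ee_rot"])
for n in("top","side"):
    c=capture(n);cv2.imwrite(f"pics/{n}0.png",c["frame"]);np.savez(n+"0.npz",**c);print(n,c["xyz"],c["rotation"],c["fx"],(c["range_z"]>0).mean())
E
```

```text
0.0 [ 0.13860691 -0.60886042  0.23545573] [[-9.75102335e-01 -2.21754631e-01 -5.65146043e-04]
 [-2.21755334e-01  9.75100086e-01  2.09639950e-03]
 [ 8.61876576e-05  2.16952820e-03 -9.99997643e-01]]
top [0.17667269 0.01448046 1.6870743 ] [[ 2.56643722e-02 -9.84838898e-01  1.71562481e-01]
 [-9.99662390e-01 -2.59796002e-02  4.07938011e-04]
 [ 4.05537143e-03 -1.71515029e-01 -9.85173157e-01]] 475.90228106036597 0.9958750406901041
side [0.35379616 0.81176971 0.89866599] [[-0.99139204 -0.10286944  0.08099196]
 [-0.12999295  0.69963177 -0.70257898]
 [ 0.01560936 -0.70705959 -0.70698167]] 360.242383958431 0.9961039225260416
```

View pics/top0.png

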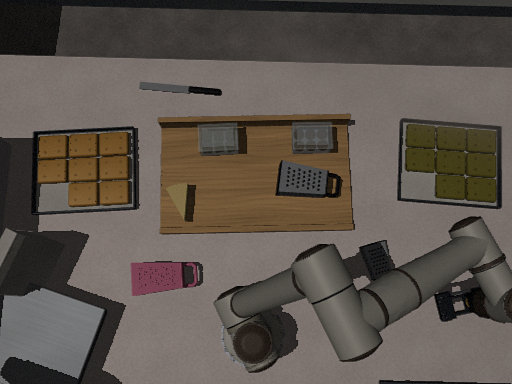

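View pics/side0.png

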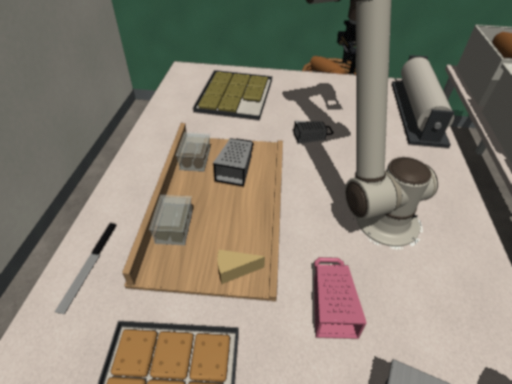

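The target grater lies on the board at about (308,180) in the top view, with its handle at (334,186). The tubs are at (219,139) and (313,138), and the wedge is at (183,200). The pink grater and the small black one are distractors. Next I'll measure from the depth data.

```bash
python3 - <<'E'
from h import *
c=dict(np.load("top0.npz"));P=pts(c);f=c["frame"].astype(int)
def ax(a): return P[a[1],a[0]].round(4)
for n,a in dict(board1=(250,210),board2=(170,150),boardR=(345,150),ups1=(180,121),ups2=(335,119),grt=(300,180),tubL=(219,139),tubR=(313,138),wedge=(183,200),table=(120,240)).items(): print(n,ax(a))
Z=P[...,2]
def rect(u0,v0,u1,v1,lo,hi,name):
    m=np.zeros(Z.shape,bool);m[v0:v1,u0:u1]=1;m&=(Z>lo)&(Z<hi)
    xy=P[m][:,:2].astype(np.float32)
    r=cv2.minAreaRect(xy*1000);print(name,m.sum(),np.round(r[0],1),np.round(r[1],1),round(r[2],2),"zmax",P[m][:,2].max().round(4)); return m
rect(190,124,245,160,.085,.11,"tubL");rect(285,124,340,160,.085,.11,"tubR")
rect(155,108,360,128,.075,.10,"upst top")
rect(162,175,200,230,.06,.09,"wedge")
rect(155,105,360,240,.012,.03,"board")
m=rect(265,155,345,205,.07,.13,"grater body");
m=rect(265,155,350,205,.032,.13,"grater all")
# profile along grater axis
q=P[m]
(vx,vy,x0,y0)=cv2.fitLine(q[q[:,2]>.075][:,:2].astype(np.float32),cv2.DIST_L2,0,.01,.01).ravel();print("axis",vx,vy,x0,y0)
if vy>0:vx,vy=-vx,-vy
s=(q[:,:2]-[x0,y0])@[vx,vy];t=(q[:,:2]-[x0,y0])@[-vy,vx]
for a in np.arange(-.12,.16,.01):
    k=(s>=a)&(s<a+.01)
    if k.sum(): print(a.round(3),k.sum(),t[k].min().round(4),t[k].max().round(4),np.percentile(q[k][:,2],[10,50,90]).round(4))
E
```

```text
board1 [0.4277 0.0202 0.0264]
board2 [0.6413 0.3159 0.0174]
boardR [ 0.657  -0.3178  0.0217]
ups1 [0.7295 0.2748 0.0826]
ups2 [ 0.753  -0.2719  0.0789]
grt [ 0.5243 -0.1477  0.1012]
tubL [0.6639 0.1342 0.0943]
tubR [ 0.6771 -0.1927  0.0915]
wedge [0.4492 0.2512 0.0745]
table [0.3119 0.4766 0.0042]
tubL 1077 [671.6 140.4] [101.3 140.8] 3.89 zmax 0.1074
tubR 1014 [ 683.3 -188.9] [ 93.8 140.4] 1.86 zmax 0.1066
upst top 1558 [734.3  13.4] [ 54.7 677.8] 2.04 zmax 0.1
wedge 448 [446.3 277.7] [ 71.  129.8] 88.41 zmax 0.0887
board 14742 [578.1  -8. ] [488.9 719.7] 0.65 zmax 0.03
grater body 1437 [ 529.1 -164.1] [181.5 110.4] 83.71 zmax 0.1142
grater all 1682 [ 530.5 -162.2] [140.9 253. ] 6.01 zmax 0.1142
axis 0.09304417 0.995662 0.5284206 -0.15363055
-0.11 1 -0.0202 -0.0202 [0.0323 0.0323 0.0323]
-0.09 7 -0.0525 0.0549 [0.0344 0.0551 0.0861]
-0.08 108 -0.0568 0.0582 [0.0671 0.1028 0.1078]
-0.07 99 -0.0515 0.0559 [0.0935 0.1022 0.1072]
-0.06 100 -0.0518 0.0543 [0.0963 0.1021 0.1077]
-0.05 98 -0.0511 0.0541 [0.0942 0.1015 0.106 ]
-0.04 99 -0.0498 0.0526 [0.0929 0.1007 0.1058]
-0.03 99 -0.076 0.0538 [0.085  0.0995 0.1042]
-0.02 90 -0.0486 0.0528 [0.0941 0.0993 0.104 ]
-0.01 91 -0.0478 0.0497 [0.0902 0.0978 0.1028]
-0.0 91 -0.0472 0.0484 [0.0901 0.097  0.1032]
0.01 90 -0.0472 0.0492 [0.0899 0.096  0.1021]
0.02 88 -0.0456 0.0499 [0.0839 0.0958 0.1014]
0.03 86 -0.0455 0.0489 [0.0832 0.0938 0.0999]
0.04 83 -0.0442 0.046 [0.0852 0.0945 0.0981]
0.05 85 -0.0439 0.0838 [0.0846 0.0927 0.0973]
0.06 78 -0.0436 0.0451 [0.0853 0.0917 0.097 ]
0.07 80 -0.0422 0.0446 [0.0861 0.0918 0.0978]
0.08 70 -0.0423 0.0417 [0.0732 0.0907 0.0964]
0.09 18 -0.0415 0.0417 [0.0587 0.0616 0.0658]
0.1 21 -0.0402 0.0426 [0.056  0.0631 0.0657]
0.11 20 -0.0428 0.0419 [0.0572 0.0616 0.065 ]
0.12 60 -0.04 0.0404 [0.0537 0.0597 0.0653]
0.13 19 -0.0276 0.0268 [0.0532 0.0593 0.0643]
```

Emit:
play_rows:
  steps:
    - {"dx": -36,"dy": 17,"dz": 4,"claw": 60}
    - {"dx": -36,"dy": 17,"dz": 4,"claw": 33}
    - {"dx": -36,"dy": 17,"dz": 4,"claw": 33}
    - {"dx": -36,"dy": 17,"dz": 4,"claw": 33}
    - {"dx": -36,"dy": 17,"dz": 4,"claw": 33}
    - {"dx": -36,"dy": 17,"dz": 4,"claw": 33}
    - {"dx": -36,"dy": 17,"dz": 4,"claw": 33}
    - {"dx": -36,"dy": 17,"dz": 4,"claw": 33}
    - {"dx": -36,"dy": 17,"dz": 4,"claw": 33}
    - {"dx": -36,"dy": 17,"dz": 4,"claw": 33}
    - {"dx": -36,"dy": 17,"dz": 4,"claw": 33}
    - {"dx": -36,"dy": 17,"dz": 4,"claw": 33}
    - {"az": 6,"claw": 33}
    - {"az": 6,"claw": 33}
    - {"az": 6,"claw": 33}
    - {"ax": -5,"claw": 33}
    - {"ax": -5,"claw": 33}
    - {"ax": -5,"claw": 33}
    - {"ax": -5,"claw": 33}
    - {"claw": 33}

```text
invalid input at $.steps[0]: expected keys ax, ay, az, dx, dy, dz, claw
```

```bash
python3 - <<'E'
from h import *
s=sense();print(s["time_s"],s["tcp_pos"],s["ee_rot"],s["joints"],s["gripper_width"])
c=capture("wrist");np.savez("w1.npz",**c);cv2.imwrite("pics/w1.png",c["frame"]);print(c["xyz"],c["rotation"])
E
```

```text
0.1 [ 0.1385996  -0.60891087  0.2355664 ] [[-9.75107610e-01 -2.21731508e-01 -5.35406137e-04]
 [-2.21732134e-01  9.75105718e-01  1.92335472e-03]
 [ 9.56092434e-05  1.99419457e-03 -9.99998007e-01]] [-6.23621144e+01  2.20871391e+01  3.88602541e-01 -2.57496333e-02
 -6.84133218e+01 -1.48176042e+01] 0.9992972051719691
[ 0.06119156 -0.62775317  0.38399452] [[-0.22077711  0.93421463  0.2801794 ]
 [ 0.97532327  0.2110568   0.06480388]
 [ 0.00140696  0.2875727  -0.95775778]]
```

View pics/w1.png

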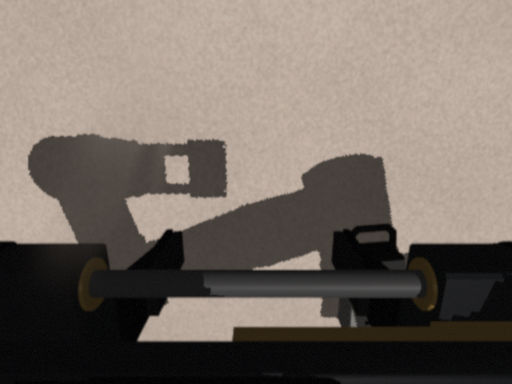

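The wrist view shows only the table and the gripper, because the move was refused: every row needs all its keys. I'll send it again.

Emit:
play_rows:
  steps:
    - {"ax": 0,"ay": 0,"az": 0,"dx": -36,"dy": 17,"dz": 4,"claw": 33}
    - {"ax": 0,"ay": 0,"az": 0,"dx": -36,"dy": 17,"dz": 4,"claw": 33}
    - {"ax": 0,"ay": 0,"az": 0,"dx": -36,"dy": 17,"dz": 4,"claw": 33}
    - {"ax": 0,"ay": 0,"az": 0,"dx": -36,"dy": 17,"dz": 4,"claw": 33}
    - {"ax": 0,"ay": 0,"az": 0,"dx": -36,"dy": 17,"dz": 4,"claw": 33}
    - {"ax": 0,"ay": 0,"az": 0,"dx": -36,"dy": 17,"dz": 4,"claw": 33}
    - {"ax": 0,"ay": 0,"az": 0,"dx": -36,"dy": 17,"dz": 4,"claw": 33}
    - {"ax": 0,"ay": 0,"az": 0,"dx": -36,"dy": 17,"dz": 4,"claw": 33}
    - {"ax": 0,"ay": 0,"az": 0,"dx": -36,"dy": 17,"dz": 4,"claw": 33}
    - {"ax": 0,"ay": 0,"az": 0,"dx": -36,"dy": 17,"dz": 4,"claw": 33}
    - {"ax": 0,"ay": 0,"az": 0,"dx": -36,"dy": 17,"dz": 4,"claw": 33}
    - {"ax": 0,"ay": 0,"az": 0,"dx": -36,"dy": 17,"dz": 4,"claw": 33}
    - {"ax": 0,"ay": 0,"az": 6,"dx": 0,"dy": 0,"dz": 0,"claw": 33}
    - {"ax": 0,"ay": 0,"az": 6,"dx": 0,"dy": 0,"dz": 0,"claw": 33}
    - {"ax": 0,"ay": 0,"az": 6,"dx": 0,"dy": 0,"dz": 0,"claw": 33}
    - {"ax": -5,"ay": 0,"az": 0,"dx": 0,"dy": 0,"dz": 0,"claw": 33}
    - {"ax": -5,"ay": 0,"az": 0,"dx": 0,"dy": 0,"dz": 0,"claw": 33}
    - {"ax": -5,"ay": 0,"az": 0,"dx": 0,"dy": 0,"dz": 0,"claw": 33}
    - {"ax": -5,"ay": 0,"az": 0,"dx": 0,"dy": 0,"dz": 0,"claw": 33}
    - {"ax": 0,"ay": 0,"az": 0,"dx": 0,"dy": 0,"dz": 0,"claw": 33}

```text
time_s: 2.15
tcp_pos: [0.5144, -0.3165, 0.1872]
ee_rot: [[-0.996, 0.089, 0.031], [0.094, 0.935, 0.342], [0.001, 0.343, -0.939]]
wrist_force: [-0.2, -0.5, -0.3]
gripper_width: 0.379
gripper_force: 0.0
```

```bash
python3 - <<'E'
from h import *
s=sense();print(s["time_s"],s["tcp_pos"],s["ee_rot"],s["joints"],s["gripper_width"])
c=capture("wrist");np.savez("w1.npz",**c);cv2.imwrite("pics/w2.png",c["frame"]);print(c["xyz"],c["rotation"])
E
```

```text
2.15 [ 0.51439316 -0.31645722  0.18723831] [[-0.99558814  0.08853416  0.03107986]
 [ 0.09382326  0.93505739  0.34185504]
 [ 0.00120439  0.34326284 -0.93923861]] [-26.16657499  27.60010769   6.73591705 -19.18105004 -77.30786011
 -63.63022284] 0.37873386178761065
[ 0.43065329 -0.36063445  0.32677462] [[ 0.08972478  0.94427696  0.31668674]
 [ 0.93522084 -0.18922762  0.29925724]
 [ 0.34250759  0.26932125 -0.90008589]]
```

View pics/w2.png

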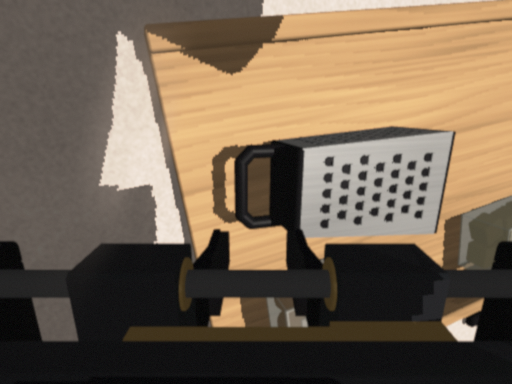

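The handle shows clearly: its bar is at about column 243, rows 155–222, and the cap starts at column 272. I'll cast those points to the bar's height.

```bash
python3 - <<'E'
from h import *
c=dict(np.load("w1.npz"));g=cv2.cvtColor(c["frame"],cv2.COLOR_BGR2GRAY)
R=c["rotation"]
def ray(u,v,z):
    d=R@[(u-c["cx"])/c["fx"],(v-c["cy"])/c["fy"],1];return c["xyz"]+d*(z-c["xyz"][2])/d[2]
cs=[]
for v in range(168,212,4):
    print(v,g[v,228:256:1].tolist()) if v%16==8 else 0
m=((g<45).astype(np.uint8)); m[:,:225]=0;m[:,320:]=0;m[:140]=0;m[230:]=0
n,l,st,ce=cv2.connectedComponentsWithStats(m);k=1+np.argmax(st[1:,4]);m=l==k
r0,r1=np.where(m[:,232:262].any(1))[0][[0,-1]];print("rows",r0,r1)
L=[];I=[]
for v in range(170,206,3):
    u=np.where(m[v])[0];u0=u[0];w=u0
    while m[v,w]:w+=1
    L.append(ray((u0+w-1)/2,v,.053));
L=np.array(L);print(L.round(4))
P=pts(c);print("depth of bar",[P[v,242].round(4) for v in(175,188,200)])
for p in ((242,r0),(242,r1),):print(ray(*p,.053).round(4))
E
```

```text
168 [194, 194, 193, 192, 192, 173, 102, 33, 16, 15, 20, 24, 27, 31, 40, 44, 41, 31, 28, 42, 64, 70, 70, 70, 69, 71, 70, 68]
184 [171, 173, 174, 177, 178, 163, 111, 49, 16, 17, 18, 22, 24, 28, 36, 39, 38, 31, 29, 42, 67, 73, 72, 74, 74, 73, 73, 74]
200 [186, 185, 185, 185, 185, 176, 138, 70, 18, 15, 18, 21, 21, 27, 32, 37, 36, 31, 30, 45, 67, 74, 75, 76, 75, 75, 75, 75]
rows 146 227
[[ 0.4979 -0.2836  0.053 ]
 [ 0.5008 -0.2839  0.053 ]
 [ 0.5038 -0.2837  0.053 ]
 [ 0.5067 -0.2841  0.053 ]
 [ 0.5096 -0.2844  0.053 ]
 [ 0.5126 -0.2847  0.053 ]
 [ 0.5156 -0.2851  0.053 ]
 [ 0.5186 -0.2854  0.053 ]
 [ 0.5216 -0.2857  0.053 ]
 [ 0.5246 -0.2861  0.053 ]
 [ 0.5276 -0.2869  0.053 ]
 [ 0.5307 -0.2873  0.053 ]]
depth of bar [array([ 0.501 , -0.2851,  0.0601]), array([ 0.513 , -0.287 ,  0.0618]), array([ 0.525 , -0.288 ,  0.0608])]
[ 0.4754 -0.2801  0.053 ]
[ 0.5561 -0.2891  0.053 ]
```

Emit:
play_rows:
  steps:
    - {"ax": 0,"ay": 0,"az": 0,"dx": 0,"dy": -16,"dz": 20,"claw": 30}
    - {"ax": 0,"ay": 0,"az": 0,"dx": 0,"dy": 0,"dz": 30,"claw": 30}
    - {"ax": 0,"ay": 0,"az": 0,"dx": 0,"dy": 0,"dz": 30,"claw": 30}
    - {"ax": 0,"ay": 0,"az": 0,"dx": 0,"dy": 0,"dz": 20,"claw": 30}
    - {"ax": 0,"ay": 0,"az": 0,"dx": 0,"dy": 0,"dz": 10,"claw": 30}
    - {"ax": 0,"ay": 0,"az": 0,"dx": 0,"dy": 0,"dz": 10,"claw": 30}
    - {"ax": 0,"ay": 0,"az": 0,"dx": 0,"dy": 0,"dz": 0,"claw": 30}
    - {"ax": 0,"ay": 0,"az": 0,"dx": 0,"dy": 0,"dz": 0,"claw": 30}

```text
time_s: 3.0
tcp_pos: [0.5175, -0.289, 0.0711]
ee_rot: [[-0.996, 0.084, 0.032], [0.09, 0.936, 0.339], [-0.001, 0.341, -0.94]]
wrist_force: [0.5, -0.1, -0.1]
gripper_width: 0.345
gripper_force: 0.0
```

```bash
python3 - <<'E'
from h import *
c=capture("wrist");np.savez("w3.npz",**c);cv2.imwrite("pics/w3.png",c["frame"])
E
```

```text
(no output)
```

View pics/w3.png

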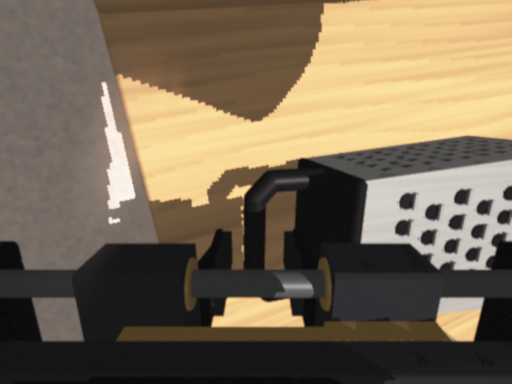

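The bar (column 256) lies midway between the fingertips (columns 228 and 288). I'll go down and close.

Emit:
play_rows:
  steps:
    - {"ax": 0,"ay": 0,"az": 0,"dx": 0,"dy": -1,"dz": 9,"claw": 30}
    - {"ax": 0,"ay": 0,"az": 0,"dx": 0,"dy": -1,"dz": 9,"claw": 30}
    - {"ax": 0,"ay": 0,"az": 0,"dx": 0,"dy": 0,"dz": 0,"claw": 30}
    - {"ax": 0,"ay": 0,"az": 0,"dx": 0,"dy": 0,"dz": 0,"claw": 10}
    - {"ax": 0,"ay": 0,"az": 0,"dx": 0,"dy": 0,"dz": 0,"claw": 5}
    - {"ax": 0,"ay": 0,"az": 0,"dx": 0,"dy": 0,"dz": 0,"claw": 5}
    - {"ax": 0,"ay": 0,"az": 0,"dx": 0,"dy": 0,"dz": 0,"claw": 5}
    - {"ax": 0,"ay": 0,"az": 0,"dx": 0,"dy": 0,"dz": 0,"claw": 5}

```text
time_s: 3.85
tcp_pos: [0.5176, -0.2846, 0.0529]
ee_rot: [[-0.996, 0.085, 0.031], [0.09, 0.936, 0.34], [-0.001, 0.342, -0.94]]
wrist_force: [-0.1, -0.4, 0.6]
gripper_width: 0.138
gripper_force: 30.0
```

Gripped: 12 mm opening at 30 N. I'll start tipping about the foot edge with four rows, then check the arc.

Emit:
play_rows:
  steps:
    - {"ax": 3,"ay": 0,"az": 0,"dx": 0,"dy": 5.65,"dz": -9.68,"claw": 5}
    - {"ax": 3,"ay": 0,"az": 0,"dx": 0,"dy": 5.65,"dz": -9.68,"claw": 5}
    - {"ax": 3,"ay": 0,"az": 0,"dx": 0,"dy": 5.65,"dz": -9.68,"claw": 5}
    - {"ax": 3,"ay": 0,"az": 0,"dx": 0,"dy": 5.65,"dz": -9.68,"claw": 5}
    - {"ax": 0,"ay": 0,"az": 0,"dx": 0,"dy": 0,"dz": 0,"claw": 5}

```text
time_s: 4.35
tcp_pos: [0.5192, -0.2721, 0.0976]
ee_rot: [[-0.996, 0.086, 0.015], [0.087, 0.987, 0.137], [-0.003, 0.138, -0.99]]
wrist_force: [0.6, -2.4, -0.8]
gripper_width: 0.139
gripper_force: 30.0
```

```bash
cat > r.py <<'E'
from h import *
s=sense();t=np.array(s["tcp_pos"]);R=np.array(s["ee_rot"])
pv=np.array([.538,-.074,.020]);d=pv-t
print(s["time_s"],t.round(4),"p tool",(R.T@d*1000).round(1),"tilt",np.degrees(np.arctan2(-R[1,2],-R[2,2])).round(2),"xw",R[:,0].round(3),"F",np.round(s["wrist_force"],1),"M",np.round(s["moment"],2),"w",s["gripper_width"],np.round(s["joints"],1))
E
python3 r.py
```

```text
4.35 [ 0.5192 -0.2721  0.0976] p tool [ -1.2 186.4 104.3] tilt -7.87 xw [-0.996  0.087 -0.003] F [ 0.6 -2.4 -0.8] M [-0.79 -0.04 -0.14] w 0.13850247207187039 [-16.1  27.4  -9.5  -9.6 -54.8 -73.3]
```

Emit:
play_rows:
  steps:
    - {"ax": 3,"ay": 0,"az": 0,"dx": 0,"dy": 5.65,"dz": -9.68,"claw": 5}
    - {"ax": 3,"ay": 0,"az": 0,"dx": 0,"dy": 5.65,"dz": -9.68,"claw": 5}
    - {"ax": 3,"ay": 0,"az": 0,"dx": 0,"dy": 5.65,"dz": -9.68,"claw": 5}
    - {"ax": 3,"ay": 0,"az": 0,"dx": 0,"dy": 5.65,"dz": -9.68,"claw": 5}
    - {"ax": 3,"ay": 0,"az": 0,"dx": 0,"dy": 5.65,"dz": -9.68,"claw": 5}
    - {"ax": 3,"ay": 0,"az": 0,"dx": 0,"dy": 5.65,"dz": -9.68,"claw": 5}
    - {"ax": 3,"ay": 0,"az": 0,"dx": 0,"dy": 5.65,"dz": -9.68,"claw": 5}
    - {"ax": 3,"ay": 0,"az": 0,"dx": 0,"dy": 5.65,"dz": -9.68,"claw": 5}
    - {"ax": 3,"ay": 0,"az": 0,"dx": 0,"dy": 5.65,"dz": -9.68,"claw": 5}
    - {"ax": 3,"ay": 0,"az": 0,"dx": 0,"dy": 5.65,"dz": -9.68,"claw": 5}
    - {"ax": 0,"ay": 0,"az": 0,"dx": 0,"dy": 0,"dz": 0,"claw": 5}

```text
time_s: 5.45
tcp_pos: [0.5245, -0.208, 0.186]
ee_rot: [[-0.996, 0.081, -0.034], [0.088, 0.923, -0.374], [0.001, -0.375, -0.927]]
wrist_force: [1.4, -2.0, 0.3]
gripper_width: 0.136
gripper_force: 30.0
```

```bash
python3 r.py
```

```text
5.45 [ 0.5245 -0.208   0.186 ] p tool [ -1.7 187.1 103.3] tilt 21.95 xw [-0.996  0.088  0.001] F [ 1.4 -2.   0.3] M [ 0.3  -0.33 -0.01] w 0.1363408817416021 [   4.6   17.7  -26.7   27.6  -53.  -117.9]
```

Emit:
play_rows:
  steps:
    - {"ax": 3,"ay": 0,"az": 0,"dx": 0,"dy": 5.65,"dz": -9.68,"claw": 5}
    - {"ax": 3,"ay": 0,"az": 0,"dx": 0,"dy": 5.65,"dz": -9.68,"claw": 5}
    - {"ax": 3,"ay": 0,"az": 0,"dx": 0,"dy": 5.65,"dz": -9.68,"claw": 5}
    - {"ax": 3,"ay": 0,"az": 0,"dx": 0,"dy": 5.65,"dz": -9.68,"claw": 5}
    - {"ax": 3,"ay": 0,"az": 0,"dx": 0,"dy": 5.65,"dz": -9.68,"claw": 5}
    - {"ax": 3,"ay": 0,"az": 0,"dx": 0,"dy": 5.65,"dz": -9.68,"claw": 5}
    - {"ax": 3,"ay": 0,"az": 0,"dx": 0,"dy": 5.65,"dz": -9.68,"claw": 5}
    - {"ax": 3,"ay": 0,"az": 0,"dx": 0,"dy": 5.65,"dz": -9.68,"claw": 5}
    - {"ax": 0,"ay": 0,"az": 0,"dx": 0,"dy": 0,"dz": 0,"claw": 5}

```text
time_s: 6.35
tcp_pos: [0.5322, -0.1293, 0.2263]
ee_rot: [[-0.996, 0.06, -0.066], [0.089, 0.691, -0.717], [0.002, -0.72, -0.694]]
wrist_force: [0.8, -1.1, 1.4]
gripper_width: 0.138
gripper_force: 30.0
```

```bash
python3 r.py
```

```text
6.35 [ 0.5322 -0.1293  0.2263] p tool [ -1.3 187.1 103.2] tilt 45.93 xw [-0.996  0.089  0.002] F [ 0.8 -1.1  1.4] M [ 1.07 -0.43  0.18] w 0.13795492291974315 [  20.2   20.3  -31.2   44.   -69.5 -143. ]
```

Emit:
play_rows:
  steps:
    - {"ax": 3,"ay": 0,"az": 0,"dx": 0,"dy": 5.65,"dz": -9.68,"claw": 5}
    - {"ax": 3,"ay": 0,"az": 0,"dx": 0,"dy": 5.65,"dz": -9.68,"claw": 5}
    - {"ax": 3,"ay": 0,"az": 0,"dx": 0,"dy": 5.65,"dz": -9.68,"claw": 5}
    - {"ax": 3,"ay": 0,"az": 0,"dx": 0,"dy": 5.65,"dz": -9.68,"claw": 5}
    - {"ax": 3,"ay": 0,"az": 0,"dx": 0,"dy": 5.65,"dz": -9.68,"claw": 5}
    - {"ax": 3,"ay": 0,"az": 0,"dx": 0,"dy": 5.65,"dz": -9.68,"claw": 5}
    - {"ax": 2,"ay": 0,"az": 0,"dx": 0,"dy": 3.72,"dz": -6.48,"claw": 5}
    - {"ax": 0,"ay": 0,"az": 0,"dx": 0,"dy": 0,"dz": 0,"claw": 5}

```text
time_s: 7.15
tcp_pos: [0.5385, -0.0558, 0.2326]
ee_rot: [[-0.996, 0.035, -0.083], [0.09, 0.405, -0.91], [0.002, -0.914, -0.406]]
wrist_force: [1.0, -0.1, 1.2]
gripper_width: 0.137
gripper_force: 30.0
```

```bash
python3 r.py; python3 - <<'E'
from h import *
c=capture("side");np.savez("s2.npz",**c);cv2.imwrite("pics/s2.png",cv2.resize(c["frame"][90:282,110:366],None,fx=3,fy=3))
E
```

```text
7.15 [ 0.5385 -0.0558  0.2326] p tool [ -1.5 186.9 103. ] tilt 65.95 xw [-0.996  0.09   0.002] F [ 1.  -0.1  1.2] M [ 1.74 -0.38  0.24] w 0.1372309648642232 [  30.8   29.1  -30.3   47.9  -85.6 -155.5]
```

View pics/s2.png

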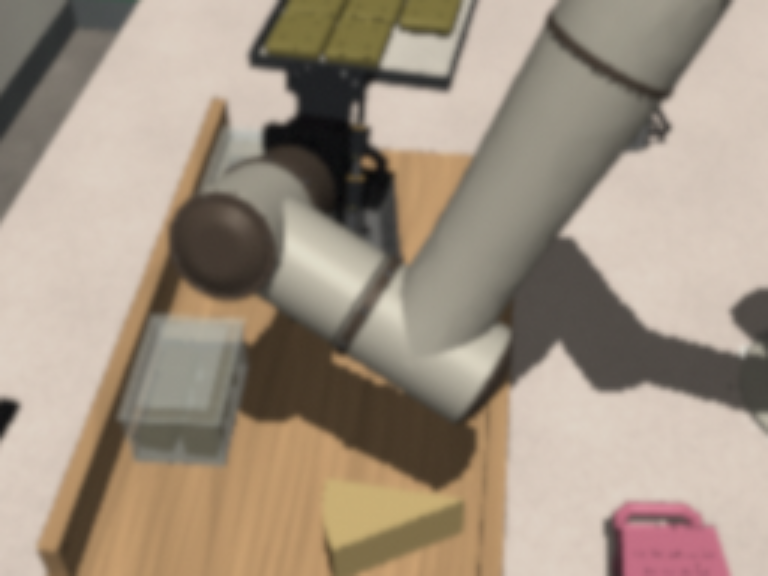

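The side view is blocked by the arm. The wedge and left tub look undisturbed. I'll ease down the last few degrees.

Emit:
play_rows:
  steps:
    - {"ax": 1,"ay": 0,"az": 0,"dx": 0,"dy": 1.83,"dz": -3.25,"claw": 5}
    - {"ax": 1,"ay": 0,"az": 0,"dx": 0,"dy": 1.83,"dz": -3.25,"claw": 5}
    - {"ax": 1,"ay": 0,"az": 0,"dx": 0,"dy": 1.83,"dz": -3.25,"claw": 5}
    - {"ax": 1,"ay": 0,"az": 0,"dx": 0,"dy": 1.83,"dz": -3.25,"claw": 5}
    - {"ax": 1,"ay": 0,"az": 0,"dx": 0,"dy": 1.83,"dz": -3.25,"claw": 5}
    - {"ax": 0,"ay": 0,"az": 0,"dx": 0,"dy": 0,"dz": 0,"claw": 5}

```text
time_s: 7.8
tcp_pos: [0.5399, -0.037, 0.2303]
ee_rot: [[-0.996, 0.028, -0.085], [0.089, 0.323, -0.942], [0.001, -0.946, -0.324]]
wrist_force: [-0.5, -1.2, -3.5]
gripper_width: 0.139
gripper_force: 30.0
```

```bash
python3 r.py; python3 - <<'E'
from h import *
c=capture("wrist");np.savez("w4.npz",**c);cv2.imwrite("pics/w4.png",c["frame"])
c=capture("top");np.savez("t4.npz",**c);cv2.imwrite("pics/t4.png",np.vstack([c["frame"][90:250,150:370]]).repeat(3,0).repeat(3,1))
E
```

```text
7.8 [ 0.5399 -0.037   0.2303] p tool [ -1.7 187.  103.3] tilt 71.0 xw [-0.996  0.089  0.001] F [-0.5 -1.2 -3.5] M [ 2.88 -0.27  0.  ] w 0.13945631381933385 [  32.9   31.9  -29.7   48.1  -89.5 -158. ]
```

View pics/w4.png

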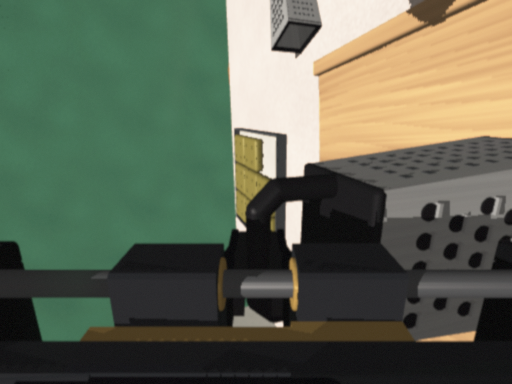

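The bar is still held as before. To check for slip, I'll fit the wide face's plane while lying (w3) and now (w4).

```bash
python3 - <<'E'
from h import *
for n,box in(("w3",(400,190,505,235)),("w4",(410,200,508,262))):
    c=dict(np.load(n+".npz"));P=pts(c);u0,v0,u1,v1=box
    q=P[v0:v1,u0:u1].reshape(-1,3)
    for _ in range(6):
        m=np.median(q,0) if _==0 else q.mean(0);U,S,V=np.linalg.svd(q-q.mean(0),full_matrices=False);d=(q-q.mean(0))@V[2];q=q[abs(d)<2*d.std()+1e-4]
    nv=V[2]*(1 if V[2]@(c["xyz"]-q.mean(0))>0 else -1)
    h=np.array([-.09,-.996,0]);print(n,len(q),d.std().round(4),nv.round(3),q.mean(0).round(3),"elev",np.degrees(np.arcsin(nv[2])).round(2),"hdir",np.degrees(np.arctan2(nv[0],nv[1])).round(2))
E
```

```text
w3 4079 0.0006 [-0.012 -0.073  0.997] [ 0.506 -0.181  0.096] elev 85.74 hdir -170.65
w4 4979 0.0006 [0.088 0.995 0.054] [0.523 0.003 0.14 ] elev 3.12 hdir 5.04
```

View pics/t4.png

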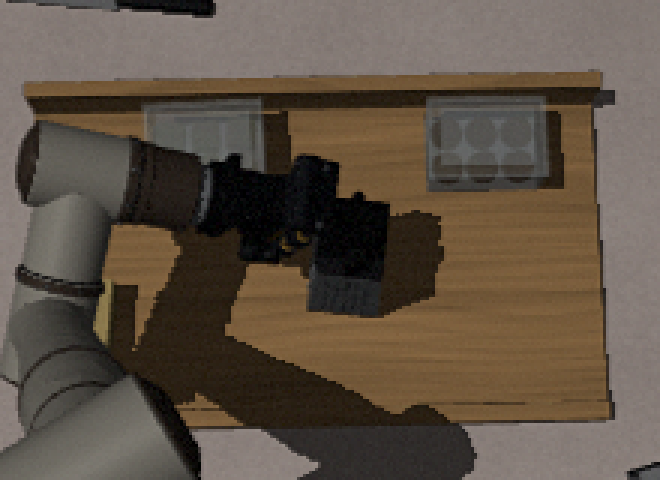

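Wrist depth is accurate to about 0.6 mm. The face is 3.1° up against 2.4° expected, so the grater is within 0.7° of upright. Yaw is −5.0°, and both tubs are in place in the top view. I'll add the last 0.7° and lower 1 mm.

Emit:
play_rows:
  steps:
    - {"ax": 0.7,"ay": 0,"az": 0,"dx": 0,"dy": 1.28,"dz": -2.28,"claw": 5}
    - {"ax": 0,"ay": 0,"az": 0,"dx": 0,"dy": 0.95,"dz": 0.32,"claw": 5}
    - {"ax": 0,"ay": 0,"az": 0,"dx": 0,"dy": 0,"dz": 0,"claw": 5}
    - {"ax": 0,"ay": 0,"az": 0,"dx": 0,"dy": 0,"dz": 0,"claw": 5}

```text
time_s: 8.3
tcp_pos: [0.5402, -0.035, 0.2301]
ee_rot: [[-0.996, 0.029, -0.085], [0.09, 0.312, -0.946], [-0.001, -0.95, -0.314]]
wrist_force: [1.3, -0.1, -0.8]
gripper_width: 0.138
gripper_force: 30.0
```

```bash
python3 r.py; cat > face.py <<'E'
from h import *
def plane(q):
    for _ in range(6):
        U,S,V=np.linalg.svd(q-q.mean(0),full_matrices=False);d=(q-q.mean(0))@V[2];q=q[abs(d)<2*d.std()+1e-4]
    return q,V[2],d.std()
c=capture("wrist");P=pts(c);q,n,s=plane(P[200:262,410:508].reshape(-1,3))
n=n*np.sign(n[1]);print("face",n.round(3),q.mean(0).round(4),s.round(4),"elev",np.degrees(np.arcsin(n[2])).round(2),"yaw",np.degrees(np.arctan2(-n[0],n[1])).round(2))
E
python3 face.py
python3 - <<'E'
from h import *
c=dict(np.load("top0.npz"));f=c["frame"];g=cv2.cvtColor(f,cv2.COLOR_BGR2GRAY).astype(float);R=c["rotation"]
def ray(u,v,z):
    d=R@[(u-c["cx"])/c["fx"],(v-c["cy"])/c["fy"],1];return c["xyz"]+d*(z-c["xyz"][2])/d[2]
print(g[112:134,260].astype(int))
L=[];F=[];N=[]
for u in list(range(165,196,3))+list(range(248,288,3))+list(range(338,346,3)):
    d=np.diff(cv2.GaussianBlur(g,(3,3),0)[112:134,u]);k=np.argmin(d);y=112+k+.5
    L.append(ray(u,y,.085))
    k=np.argmax(np.diff(g[222:242,u])) ; N.append(222+k)
L=np.array(L);p=np.polyfit(L[:,1],L[:,0],1);r=L[:,0]-np.polyval(p,L[:,1]);k=abs(r)<.004;p=np.polyfit(L[k,1],L[k,0],1)
print("upstand face x = %.4f*y + %.4f"%tuple(p),k.sum(),len(k),r.std(),"yaw",np.degrees(np.arctan(-p[0])))
E
```

```text
8.3 [ 0.5402 -0.035   0.2301] p tool [ -1.1 187.3 103. ] tilt 71.65 xw [-0.996  0.09  -0.001] F [ 1.3 -0.1 -0.8] M [ 2.12 -0.28  0.2 ] w 0.1375843218251742 [  33.1   32.3  -29.6   48.2  -90.  -158.4]
face [0.09  0.995 0.046] [0.5235 0.0049 0.1401] 0.0006 elev 2.62 yaw -5.15
[114 114 111  85  83  83  80  80  60  23  28  29  33  32  69  79  79  87
  84  84  87  84]
upstand face x = -0.0468*y + 0.7397 28 28 0.0009224393248215649 yaw 2.678854781447594
```

The grater is upright (elevation 2.6°, yaw −5.15°). The upstand yaw is 2.68° and its face is at x≈0.741, so I'll yaw by +7.8°.

Emit:
play_rows:
  steps:
    - {"ax": 0,"ay": -1.85,"az": -0.61,"dx": 0,"dy": 0,"dz": 0,"claw": 5}
    - {"ax": 0,"ay": -1.85,"az": -0.61,"dx": 0,"dy": 0,"dz": 0,"claw": 5}
    - {"ax": 0,"ay": -1.85,"az": -0.61,"dx": 0,"dy": 0,"dz": 0,"claw": 5}
    - {"ax": 0,"ay": -1.85,"az": -0.61,"dx": 0,"dy": 0,"dz": 0,"claw": 5}
    - {"ax": 0,"ay": 0,"az": 0,"dx": 0,"dy": 0,"dz": 0,"claw": 5}

```text
time_s: 8.85
tcp_pos: [0.5392, -0.0354, 0.2298]
ee_rot: [[-0.999, -0.016, 0.045], [-0.048, 0.313, -0.948], [0.001, -0.95, -0.314]]
wrist_force: [0.6, 1.5, -0.8]
gripper_width: 0.138
gripper_force: 30.0
```

```bash
python3 r.py; python3 face.py
```

```text
8.85 [ 0.5392 -0.0354  0.2298] p tool [  2.9 187.2 102.4] tilt 71.7 xw [-0.999 -0.048  0.001] F [ 0.6  1.5 -0.8] M [2.18 0.16 0.05] w 0.1378624136793286 [  33.9   29.6  -36.    54.6  -85.3 -159.2]
face [-0.043  0.998  0.047] [0.5169 0.0019 0.1399] 0.0006 elev 2.68 yaw 2.49
```

Emit:
play_rows:
  steps:
    - {"ax": 0,"ay": 0,"az": 0,"dx": -4,"dy": 0,"dz": 0,"claw": 5}
    - {"ax": 0,"ay": 0,"az": 0,"dx": -8,"dy": 0,"dz": 0,"claw": 5}
    - {"ax": 0,"ay": 0,"az": 0,"dx": -8,"dy": 0,"dz": 0,"claw": 5}
    - {"ax": 0,"ay": 0,"az": 0,"dx": -8,"dy": 0,"dz": 0,"claw": 5}
    - {"ax": 0,"ay": 0,"az": 0,"dx": -8,"dy": 0,"dz": 0,"claw": 5}
    - {"ax": 0,"ay": 0,"az": 0,"dx": -8,"dy": 0,"dz": 0,"claw": 5}
    - {"ax": 0,"ay": 0,"az": 0,"dx": -8,"dy": 0,"dz": 0,"claw": 5}
    - {"ax": 0,"ay": 0,"az": 0,"dx": -8,"dy": 0,"dz": 0,"claw": 5}
    - {"ax": 0,"ay": 0,"az": 0,"dx": 0,"dy": 0,"dz": 0,"claw": 5}

```text
time_s: 9.8
tcp_pos: [0.6007, -0.033, 0.2354]
ee_rot: [[-0.999, -0.011, 0.041], [-0.043, 0.303, -0.952], [-0.002, -0.953, -0.303]]
wrist_force: [-4.3, -1.1, 16.3]
gripper_width: 0.163
gripper_force: 33.6
```

```bash
python3 r.py; python3 face.py
```

```text
9.8 [ 0.6007 -0.033   0.2354] p tool [ 64.8 193.6 101.7] tilt 72.34 xw [-0.999 -0.043 -0.002] F [-4.3 -1.1 16.3] M [-2.49  0.93 -0.94] w 0.1626216486689921 [  30.4   33.6  -28.    57.5  -86.9 -155.2]
face [0.067 0.997 0.038] [0.5771 0.0063 0.1486] 0.0006 elev 2.17 yaw -3.87
```

There is an unexpected 16 N upward force and a yaw slip. I'll stop and look.

```bash
python3 - <<'E'
from h import *
a=capture("wrist")["frame"];c=capture("top");np.savez("t5.npz",**c);s=capture("side");np.savez("s5.npz",**s)
b=cv2.resize(c["frame"][90:250,170:360],(480,404));d=cv2.resize(s["frame"][90:250,130:300],(320,301))
o=np.zeros((560,800,3),np.uint8);o[:240,:320]=cv2.resize(a,(320,240));o[:404,320:800]=b;o[250:551,:320]=d
cv2.imwrite("pics/m5.png",o)
E
```

```text
(no output)
```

View pics/m5.png

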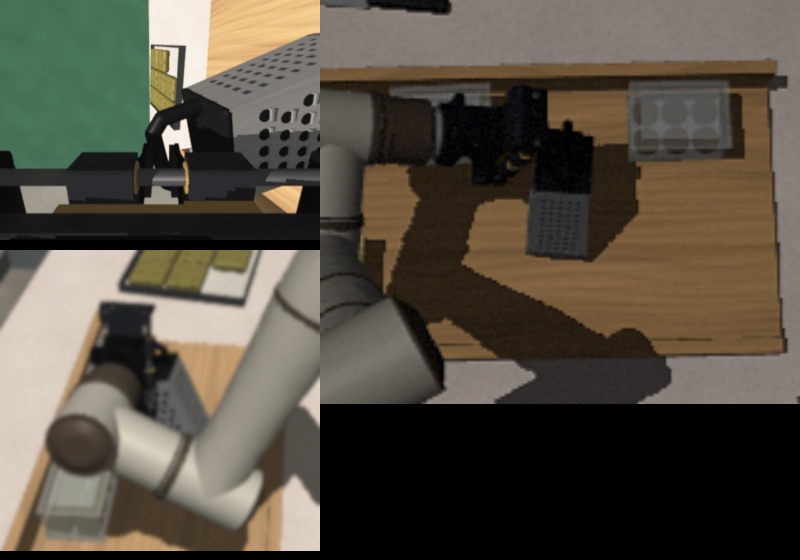

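The foot stuck on the board and the handle led, so the grater leaned forward and pivoted in the pads. I'll go back part of the way, measure the lean, and later push low instead.

Emit:
play_rows:
  steps:
    - {"ax": 0,"ay": 0,"az": 0,"dx": 3,"dy": 0,"dz": 0,"claw": 5}
    - {"ax": 0,"ay": 0,"az": 0,"dx": 4,"dy": 0,"dz": 0,"claw": 5}
    - {"ax": 0,"ay": 0,"az": 0,"dx": 4,"dy": 0,"dz": 0,"claw": 5}
    - {"ax": 0,"ay": 0,"az": 0,"dx": 4,"dy": 0,"dz": 0,"claw": 5}
    - {"ax": 0,"ay": 0,"az": 0,"dx": 4,"dy": 0,"dz": 0,"claw": 5}
    - {"ax": 0,"ay": 0,"az": 0,"dx": 4,"dy": 0,"dz": 0,"claw": 5}
    - {"ax": 0,"ay": 0,"az": 0,"dx": 4,"dy": 0,"dz": 0,"claw": 5}
    - {"ax": 0,"ay": 0,"az": 0,"dx": 3,"dy": 0,"dz": 0,"claw": 5}
    - {"ax": 0,"ay": 0,"az": 0,"dx": 0,"dy": 0,"dz": 0,"claw": 5}

```text
time_s: 10.9
tcp_pos: [0.5703, -0.0336, 0.2341]
ee_rot: [[-0.999, -0.011, 0.043], [-0.045, 0.306, -0.951], [-0.003, -0.952, -0.306]]
wrist_force: [-2.5, 2.7, 12.0]
gripper_width: 0.143
gripper_force: 29.6
```

```bash
cat > tilt.py <<'E'
from h import *
from scipy.spatial.transform import Rotation as Ro
from scipy.ndimage import uniform_filter
c=capture("wrist");P=pts(c)
Q=np.stack([uniform_filter(P[...,i],5) for i in range(3)],-1)
n=np.cross(np.gradient(Q,3,axis=1) if 0 else np.roll(Q,-4,1)-np.roll(Q,4,1),np.roll(Q,-4,0)-np.roll(Q,4,0));n/=np.linalg.norm(n,axis=2,keepdims=True)+1e-9
v=c["xyz"]-P;n*=np.sign((n*v).sum(2,keepdims=True))
ok=np.zeros(P.shape[:2],bool);ok[120:240,385:505]=1
ok&=(P[...,2]>.03)&(np.linalg.norm(v,axis=2)<.45)&(c["range_z"]>0)
res=[]
for a,lab in(((0,1,0),"wide"),((-.95,0,.1),"narrow")):
    k=ok&(n@np.array(a)>.9);q=P[k];
    for _ in range(5):
        V=np.linalg.svd(q-q.mean(0),full_matrices=False)[2];d=(q-q.mean(0))@V[2];q=q[abs(d)<2*d.std()+1e-4]
    m=V[2]*np.sign(V[2]@np.array(a));res.append(m);print(lab,k.sum(),m.round(3),q.mean(0).round(4),d.std().round(4));
    res.append(q.mean(0))
t=np.radians([2.39,4.43])
R,e=Ro.align_vectors([res[0],res[2]],[[0,np.cos(t[0]),np.sin(t[0])],[-np.cos(t[1]),0,np.sin(t[1])]])
M=R.as_matrix();print("z",M[:,2].round(3),"tilt",np.degrees(np.arccos(M[2,2])).round(2),"x",M[:,0].round(3),"yaw",np.degrees(np.arctan2(M[1,0],M[0,0])).round(2),"resid",round(e,4))
# foot centre: face planes pass at (0,42,0) and (-55,0,0); height of foot centre unknown -> take z from 'up' assumption
A=np.array([res[0],res[2],[0,0,1]]);b=[res[0]@res[1]-res[0]@M@[0,.042,0],res[2]@res[3]-res[2]@M@[-.055,0,0],.020+.055*abs(M[2,0])+.042*abs(M[2,1])]
print("foot centre",np.linalg.solve(A,b).round(4))
E
python3 r.py; python3 tilt.py
```

```text
10.9 [ 0.5703 -0.0336  0.2341] p tool [ 34.7 191.9 102.6] tilt 72.16 xw [-0.999 -0.045 -0.003] F [-2.5  2.7 12. ] M [-1.19  0.62 -0.98] w 0.14315935754822462 [  32.1   31.5  -32.    56.2  -86.3 -157.3]
wide 5370 [0.074 0.996 0.057] [0.5311 0.0078 0.1567] 0.0005
narrow 4786 [-0.978  0.07   0.197] [ 0.5099 -0.0189  0.1422] 0.0002
z [ 0.12  -0.023  0.993] tilt 7.0 x [ 0.99  -0.069 -0.121] yaw -4.01 resid 0.0032
foot centre [ 0.5422 -0.0278  0.0273]
```

Emit:
play_rows:
  steps:
    - {"ax": 0,"ay": 0,"az": 0,"dx": 3,"dy": 0,"dz": 0,"claw": 5}
    - {"ax": 0,"ay": 0,"az": 0,"dx": 3,"dy": 0,"dz": 0,"claw": 5}
    - {"ax": 0,"ay": 0,"az": 0,"dx": 3,"dy": 0,"dz": 0,"claw": 5}
    - {"ax": 0,"ay": 0,"az": 0,"dx": 3,"dy": 0,"dz": 0,"claw": 5}
    - {"ax": 0,"ay": 0,"az": 0,"dx": 3,"dy": 0,"dz": 0,"claw": 5}
    - {"ax": 0,"ay": 0,"az": 0,"dx": 3,"dy": 0,"dz": 0,"claw": 5}
    - {"ax": 0,"ay": 0,"az": 0,"dx": 3,"dy": 0,"dz": 0,"claw": 5}
    - {"ax": 0,"ay": 0,"az": 0,"dx": 3,"dy": 0,"dz": 0,"claw": 5}
    - {"ax": 0,"ay": 0,"az": 0,"dx": 3,"dy": 0,"dz": 0,"claw": 5}
    - {"ax": 0,"ay": 0,"az": 0,"dx": 0,"dy": 0,"dz": 0,"claw": 5}

```text
time_s: 11.95
tcp_pos: [0.5436, -0.0344, 0.2299]
ee_rot: [[-0.999, -0.013, 0.045], [-0.047, 0.314, -0.948], [-0.002, -0.949, -0.314]]
wrist_force: [0.6, 1.7, 4.2]
gripper_width: 0.136
gripper_force: 30.3
```

```bash
python3 r.py; python3 tilt.py
```

```text
11.95 [ 0.5436 -0.0344  0.2299] p tool [  7.8 186.9 103.2] tilt 71.67 xw [-0.999 -0.047 -0.002] F [0.6 1.7 4.2] M [ 1.08 -0.34  0.29] w 0.1364652885390592 [  33.7   29.9  -35.4   54.7  -85.3 -159. ]
wide 4229 [0.012 0.998 0.054] [0.5099 0.0045 0.1505] 0.0005
narrow 4672 [-0.997  0.016  0.082] [ 0.4933 -0.0265  0.1214] 0.0002
z [ 0.004 -0.012  1.   ] tilt 0.72 x [ 1.    -0.015 -0.004] yaw -0.83 resid 0.004
foot centre [ 0.54   -0.0309  0.0207]
```

Upright again (0.7°), with the foot centre at (0.540, −0.031). I'll release and back out along the fingers.

Emit:
play_rows:
  steps:
    - {"ax": 0,"ay": 0,"az": 0,"dx": 0,"dy": 0,"dz": 0,"claw": 16}
    - {"ax": 0,"ay": 0,"az": 0,"dx": 0,"dy": 0,"dz": 0,"claw": 28}
    - {"ax": 0,"ay": 0,"az": 0,"dx": 0,"dy": 0,"dz": 0,"claw": 28}
    - {"ax": 0,"ay": 0,"az": 0,"dx": 0,"dy": 0,"dz": 0,"claw": 28}
    - {"ax": 0,"ay": 0,"az": 0,"dx": 0,"dy": 0,"dz": -5,"claw": 28}
    - {"ax": 0,"ay": 0,"az": 0,"dx": 0,"dy": 0,"dz": -10,"claw": 28}
    - {"ax": 0,"ay": 0,"az": 0,"dx": 0,"dy": 0,"dz": -15,"claw": 28}
    - {"ax": 0,"ay": 0,"az": 0,"dx": 0,"dy": 0,"dz": -25,"claw": 28}
    - {"ax": 0,"ay": 0,"az": 0,"dx": 0,"dy": 0,"dz": -25,"claw": 28}
    - {"ax": 0,"ay": 0,"az": 0,"dx": 0,"dy": 0,"dz": -20,"claw": 28}
    - {"ax": 0,"ay": 0,"az": 0,"dx": 0,"dy": 0,"dz": 0,"claw": 28}

```text
time_s: 13.1
tcp_pos: [0.5397, 0.0638, 0.2618]
ee_rot: [[-0.999, -0.013, 0.049], [-0.05, 0.316, -0.948], [-0.003, -0.949, -0.316]]
wrist_force: [-0.2, 0.5, -1.1]
gripper_width: 0.322
gripper_force: 0.0
```

```bash
python3 r.py; python3 tilt.py
```

```text
13.1 [0.5397 0.0638 0.2618] p tool [  9.3 185.9 206.9] tilt 71.55 xw [-0.999 -0.05  -0.003] F [-0.2  0.5 -1.1] M [ 1.97  0.1  -0.05] w 0.3216142693269392 [  43.1   30.9  -26.2   46.6  -93.8 -155.6]
wide 6457 [0.018 0.999 0.041] [0.5337 0.0085 0.0799] 0.0006
narrow 1666 [-0.997  0.018  0.081] [ 0.4896 -0.0195  0.0746] 0.0002
z [0.003 0.001 1.   ] tilt 0.19 x [ 1.    -0.018 -0.003] yaw -1.01 resid 0.0
foot centre [ 0.54   -0.0311  0.0202]
```

The grater stands alone: tilt 0.2°, foot centre (0.540, −0.031), yaw −1.0°. I'll retract and re-pose for a low two-finger push.

Emit:
play_rows:
  steps:
    - {"ax": 0,"ay": 0,"az": 0,"dx": 30,"dy": -10,"dz": -3,"claw": 40}
    - {"ax": 0,"ay": 0,"az": 0,"dx": 30,"dy": -10,"dz": -3,"claw": 40}
    - {"ax": 0,"ay": 0,"az": 0,"dx": 30,"dy": -10,"dz": -3,"claw": 40}
    - {"ax": 0,"ay": 0,"az": 0,"dx": 30,"dy": 0,"dz": 0,"claw": 40}
    - {"ax": -6,"ay": 0,"az": 0,"dx": 0,"dy": 0,"dz": 0,"claw": 40}
    - {"ax": -6,"ay": 0,"az": 0,"dx": 0,"dy": 0,"dz": 0,"claw": 40}
    - {"ax": -6,"ay": 0,"az": 0,"dx": 0,"dy": 0,"dz": 0,"claw": 40}
    - {"ax": -6,"ay": 0,"az": 0,"dx": 0,"dy": 0,"dz": 0,"claw": 40}
    - {"ax": -6,"ay": 0,"az": 0,"dx": 0,"dy": 0,"dz": 0,"claw": 40}
    - {"ax": -6,"ay": 0,"az": 0,"dx": 0,"dy": 0,"dz": 0,"claw": 40}
    - {"ax": -6,"ay": 0,"az": 0,"dx": 0,"dy": 0,"dz": 0,"claw": 40}
    - {"ax": -6,"ay": 0,"az": 0,"dx": 0,"dy": 0,"dz": 0,"claw": 40}
    - {"ax": -6,"ay": 0,"az": 0,"dx": 0,"dy": 0,"dz": 0,"claw": 40}
    - {"ax": -6,"ay": 0,"az": 0,"dx": 0,"dy": 0,"dz": 0,"claw": 40}
    - {"ax": -6,"ay": 0,"az": 0,"dx": 0,"dy": 0,"dz": 0,"claw": 40}
    - {"ax": -5.6,"ay": 0,"az": 0,"dx": 0,"dy": 0,"dz": 0,"claw": 40}
    - {"ax": 0,"ay": 0,"az": 0,"dx": 0,"dy": 0,"dz": 0,"claw": 40}

```text
time_s: 14.85
tcp_pos: [0.4186, 0.0522, 0.2929]
ee_rot: [[-0.999, -0.041, 0.001], [-0.041, 0.999, 0.001], [-0.001, 0.001, -1.0]]
wrist_force: [-0.2, 0.8, 0.4]
gripper_width: 0.464
gripper_force: 0.0
```

```bash
python3 r.py
```

```text
14.85 [0.4186 0.0522 0.2929] p tool [-113.7 -131.3  272.9] tilt -0.05 xw [-0.999 -0.041 -0.001] F [-0.2  0.8  0.4] M [-0.   -0.01 -0.03] w 0.46352945491059566 [  29.4   -0.8  -20.2   -0.   -70.5 -117. ]
```

Emit:
play_rows:
  steps:
    - {"ax": 0,"ay": 0,"az": 0,"dx": 2,"dy": -30,"dz": 20,"claw": 40}
    - {"ax": 0,"ay": 0,"az": 0,"dx": 2,"dy": -30,"dz": 20,"claw": 40}
    - {"ax": 0,"ay": 0,"az": 0,"dx": 3,"dy": -29,"dz": 20,"claw": 40}
    - {"ax": 0,"ay": 0,"az": 0,"dx": 0,"dy": 0,"dz": 30,"claw": 40}
    - {"ax": 0,"ay": 0,"az": 0,"dx": 0,"dy": 0,"dz": 30,"claw": 40}
    - {"ax": 0,"ay": 0,"az": 0,"dx": 0,"dy": 0,"dz": 30,"claw": 40}
    - {"ax": 0,"ay": 0,"az": 0,"dx": 0,"dy": 0,"dz": 29,"claw": 40}
    - {"ax": 0,"ay": -5,"az": 0,"dx": 0,"dy": 0,"dz": 0,"claw": 40}
    - {"ax": 0,"ay": -5,"az": 0,"dx": 0,"dy": 0,"dz": 0,"claw": 40}
    - {"ax": 0,"ay": -5,"az": 0,"dx": 0,"dy": 0,"dz": 0,"claw": 40}
    - {"ax": 0,"ay": -5,"az": 0,"dx": 0,"dy": 0,"dz": 0,"claw": 40}
    - {"ax": 0,"ay": -5,"az": 0,"dx": 0,"dy": 0,"dz": 0,"claw": 40}
    - {"ax": 0,"ay": 0,"az": 0,"dx": 0,"dy": 0,"dz": 0,"claw": 40}

```text
time_s: 16.15
tcp_pos: [0.4208, -0.0437, 0.1348]
ee_rot: [[-0.922, -0.044, 0.385], [-0.044, 0.999, 0.009], [-0.385, -0.008, -0.923]]
wrist_force: [0.6, 0.0, -0.5]
gripper_width: 0.458
gripper_force: 0.0
```

```bash
python3 r.py
```

```text
16.15 [ 0.4208 -0.0437  0.1348] p tool [-62.6 -34.5 150.8] tilt -0.59 xw [-0.922 -0.044 -0.385] F [ 0.6  0.  -0.5] M [-0.04  0.89 -0.08] w 0.45802104939164284 [  15.8   -0.6  -61.2   36.5   -9.2 -138.2]
```

The arm is near its limits here (j3 −61, j5 −9), but further out should be easier. I'll try going forward and down at this tilt.

Emit:
play_rows:
  steps:
    - {"ax": 0,"ay": 0,"az": 0,"dx": -20,"dy": 4,"dz": 8,"claw": 40}
    - {"ax": 0,"ay": 0,"az": 0,"dx": -8,"dy": 4,"dz": 4,"claw": 40}
    - {"ax": 0,"ay": 0,"az": 0,"dx": 8,"dy": 0,"dz": 18,"claw": 40}
    - {"ax": 0,"ay": 0,"az": 0,"dx": 8,"dy": 0,"dz": 18,"claw": 40}
    - {"ax": 0,"ay": 0,"az": 0,"dx": 8,"dy": 0,"dz": 18,"claw": 40}
    - {"ax": 0,"ay": 0,"az": 0,"dx": 7,"dy": 0,"dz": 19,"claw": 40}
    - {"ax": 0,"ay": 0,"az": 0,"dx": 0,"dy": 0,"dz": 0,"claw": 40}

```text
time_s: 16.85
tcp_pos: [0.425, -0.0293, 0.1078]
ee_rot: [[-0.946, -0.036, 0.321], [-0.041, 0.999, -0.009], [-0.32, -0.022, -0.947]]
wrist_force: [-0.3, 0.1, 0.5]
gripper_width: 0.461
gripper_force: 0.0
```

```bash
python3 r.py
```

```text
16.85 [ 0.425  -0.0293  0.1078] p tool [-77.  -46.8 119.9] tilt 0.56 xw [-0.946 -0.041 -0.32 ] F [-0.3  0.1  0.5] M [0.01 0.71 0.  ] w 0.46103381432756574 [  17.     3.9  -61.3   40.1   -9.2 -143.5]
```

The elbow is folded to its limit, so that tilt isn't reachable this close. I'll set the tool vertical and do the first stretch with the gripper's front edge about 75 mm above the board, still below the 90 mm centre of mass. I'll tilt later, when further out.

Emit:
play_rows:
  steps:
    - {"ax": 0,"ay": 4.7,"az": 0,"dx": 0,"dy": 0,"dz": 0,"claw": 40}
    - {"ax": 0,"ay": 4.7,"az": 0,"dx": 0,"dy": 0,"dz": 0,"claw": 40}
    - {"ax": 0,"ay": 4.7,"az": 0,"dx": 0,"dy": 0,"dz": 0,"claw": 40}
    - {"ax": 0,"ay": 4.6,"az": 0,"dx": 0,"dy": 0,"dz": 0,"claw": 40}
    - {"ax": 0,"ay": 0,"az": 0,"dx": 0,"dy": 0,"dz": 0,"claw": 40}
    - {"ax": 0,"ay": 0,"az": 0,"dx": 0,"dy": 0,"dz": 0,"claw": 40}

```text
time_s: 17.45
tcp_pos: [0.43, -0.0376, 0.1111]
ee_rot: [[-0.998, -0.027, 0.056], [-0.03, 0.999, -0.037], [-0.055, -0.038, -0.998]]
wrist_force: [-0.9, -0.5, -0.2]
gripper_width: 0.457
gripper_force: 0.0
```

```bash
python3 r.py
```

```text
17.45 [ 0.43   -0.0376  0.1111] p tool [-101.7  -35.8   98.3] tilt 2.11 xw [-0.998 -0.03  -0.055] F [-0.9 -0.5 -0.2] M [0.12 0.13 0.  ] w 0.45697022799496395 [  18.9   10.2  -39.6    4.9  -37.9 -111.1]
```

Emit:
play_rows:
  steps:
    - {"ax": -2.1,"ay": 3.2,"az": -1,"dx": 0,"dy": 0,"dz": 0,"claw": 40}
    - {"ax": 0,"ay": 0,"az": 0,"dx": 0,"dy": 0,"dz": 15,"claw": 40}
    - {"ax": 0,"ay": 0,"az": 0,"dx": 0,"dy": 0,"dz": 15,"claw": 40}
    - {"ax": 0,"ay": 0,"az": 0,"dx": 0,"dy": 0,"dz": 15,"claw": 40}
    - {"ax": 0,"ay": 0,"az": 0,"dx": 0,"dy": 0,"dz": 15,"claw": 40}
    - {"ax": 0,"ay": 0,"az": 0,"dx": 0,"dy": 0,"dz": 6,"claw": 40}
    - {"ax": 0,"ay": 0,"az": 0,"dx": 0,"dy": 0,"dz": 0,"claw": 40}

```text
time_s: 18.15
tcp_pos: [0.4288, -0.038, 0.0451]
ee_rot: [[-0.999, -0.047, -0.003], [-0.047, 0.999, -0.003], [0.003, -0.003, -1.0]]
wrist_force: [-0.4, 1.4, 0.1]
gripper_width: 0.459
gripper_force: 0.0
```

```bash
python3 r.py;python3 - <<'E'
from h import *
print(sense()["ee_rot"])
c=capture("wrist");np.savez("w6.npz",**c);s=capture("side")
o=np.zeros((384,800,3),np.uint8);o[:300,:400]=cv2.resize(c["frame"],(400,300));o[:376,400:800]=cv2.resize(s["frame"][90:250,130:300],(400,376))
cv2.imwrite("pics/m6.png",o)
E
```

```text
18.15 [ 0.4288 -0.038   0.0451] p tool [-107.4  -41.    24.9] tilt 0.16 xw [-0.999 -0.047  0.003] F [-0.4  1.4  0.1] M [-0.03 -0.02  0.01] w 0.45864897261230503 [  16.8   18.5  -39.9    0.2  -31.8 -104.3]
[[-0.99891157 -0.04654777 -0.00299788]
 [-0.04653942  0.99891254 -0.0027963 ]
 [ 0.00312478 -0.00265374 -0.9999916 ]]
```

View pics/m6.png

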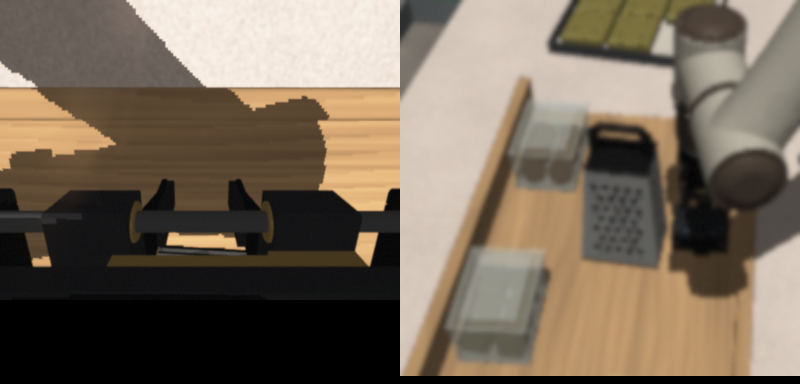

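The grater stands upright at about (625,200) in the side panel, with the gripper low behind it and both tubs untouched. That was the last picture, so from here I'll use numbers. First a small push, then a check of the lean from the side-camera cloud.

```bash
cat > lean.py <<'E'
from h import *
c=capture("side");P=pts(c);t=np.array(sense()["tcp_pos"])
ok=(P[...,2]>.035)&(P[...,2]<.18)&(P[...,0]>t[0]+.0)&(P[...,0]<.76)&(P[...,1]>-.07)&(P[...,1]<.05)
# wide face: y plane
q=P[ok]; 
for _ in range(8):
    A=np.c_[q[:,0],q[:,2],np.ones(len(q))];k,*_r=np.linalg.lstsq(A,q[:,1],rcond=None);r=q[:,1]-A@k;q=q[abs(r)<max(2*r.std(),.004)]
print("n",len(q),"y=a x+b z+c",k.round(4),"std",r.std().round(4),"yaw",np.degrees(np.arctan(k[0])).round(2),"lean_y",np.degrees(np.arctan(k[1])+np.radians(2.39)).round(2))
zs=[];cs=[];ed=[]
for z in np.arange(.04,.175,.01):
    s=q[(q[:,2]>=z)&(q[:,2]<z+.01)][:,0]
    if len(s)>12: a,b=np.percentile(s,[2,98]);zs.append(z+.005-.02);cs.append((a+b)/2);ed.append(b-a)
p=np.polyfit(zs,cs,1);print("lean_x deg",np.degrees(np.arctan(p[0])).round(2),"foot x",p[1].round(4),"widths",np.round(ed,3)[[0,-1]],"foot y",(k[0]*p[1]+k[1]*.02+k[2]-.042).round(4))
E
python3 lean.py
```

```text
n 1019 y=a x+b z+c [-0.0008 -0.0457  0.0136] std 0.0017 yaw -0.05 lean_y -0.23
lean_x deg -24.61 foot x 0.5949 widths [0.104 0.083] foot y -0.0298
```

Emit:
play_rows:
  steps:
    - {"ax": 0,"ay": 0,"az": 0,"dx": -6,"dy": 0,"dz": 2,"claw": 40}
    - {"ax": 0,"ay": 0,"az": 0,"dx": -6,"dy": 0,"dz": 1,"claw": 40}
    - {"ax": 0,"ay": 0,"az": 0,"dx": -4,"dy": 0,"dz": 0,"claw": 40}
    - {"ax": 0,"ay": 0,"az": 0,"dx": -4,"dy": 0,"dz": 0,"claw": 40}
    - {"ax": 0,"ay": 0,"az": 0,"dx": -4,"dy": 0,"dz": 0,"claw": 40}
    - {"ax": 0,"ay": 0,"az": 0,"dx": -4,"dy": 0,"dz": 0,"claw": 40}
    - {"ax": 0,"ay": 0,"az": 0,"dx": -4,"dy": 0,"dz": 0,"claw": 40}
    - {"ax": 0,"ay": 0,"az": 0,"dx": 0,"dy": 0,"dz": 0,"claw": 40}

```text
time_s: 19.1
tcp_pos: [0.4615, -0.0365, 0.0426]
ee_rot: [[-0.999, -0.045, -0.003], [-0.045, 0.999, -0.002], [0.003, -0.002, -1.0]]
wrist_force: [-4.2, -2.5, 1.6]
gripper_width: 0.461
gripper_force: 1.8
```

```bash
python3 r.py; python3 lean.py
```

```text
19.1 [ 0.4615 -0.0365  0.0426] p tool [-74.8 -40.9  22.5] tilt 0.14 xw [-0.999 -0.045  0.003] F [-4.2 -2.5  1.6] M [-0.5   0.65 -0.19] w 0.46072401237508037 [ 1.570e+01  2.110e+01 -3.560e+01  1.000e-01 -3.350e+01 -1.033e+02]
n 995 y=a x+b z+c [ 0.0118 -0.0408  0.0076] std 0.0016 yaw 0.67 lean_y 0.05
lean_x deg -27.43 foot x 0.6106 widths [0.205 0.081] foot y -0.0281
```

```bash
sed -i 's/(P\[...,0\]<.76)/(P[...,0]<min(t[0]+.21,.725))/' lean.py; sed -i 's/print("lean_x/print(np.round(cs,3),np.round(ed,3));print("lean_x/' lean.py; python3 lean.py
```

```text
n 990 y=a x+b z+c [ 0.0244 -0.0457  0.0011] std 0.0016 yaw 1.4 lean_y -0.23
[0.546 0.549 0.551 0.552 0.551 0.551 0.55  0.531 0.537 0.538 0.546 0.547
 0.547 0.546] [0.105 0.097 0.093 0.09  0.09  0.091 0.089 0.124 0.108 0.104 0.087 0.081
 0.083 0.082]
lean_x deg -2.93 foot x 0.5503 widths [0.105 0.082] foot y -0.0284
```

The grater is sliding upright: its centre is at 0.548 at every height and it is aligning in yaw. I'll continue.

Emit:
play_rows:
  steps:
    - {"ax": 0,"ay": 0,"az": 0,"dx": -3,"dy": 0,"dz": 0,"claw": 40}
    - {"ax": 0,"ay": 0,"az": 0,"dx": -3,"dy": 0,"dz": 0,"claw": 40}
    - {"ax": 0,"ay": 0,"az": 0,"dx": -3,"dy": 0,"dz": 0,"claw": 40}
    - {"ax": 0,"ay": 0,"az": 0,"dx": -3,"dy": 0,"dz": 0,"claw": 40}
    - {"ax": 0,"ay": 0,"az": 0,"dx": -3,"dy": 0,"dz": 0,"claw": 40}
    - {"ax": 0,"ay": 0,"az": 0,"dx": -3,"dy": 0,"dz": 0,"claw": 40}
    - {"ax": 0,"ay": 0,"az": 0,"dx": -3,"dy": 0,"dz": 0,"claw": 40}
    - {"ax": 0,"ay": 0,"az": 0,"dx": 0,"dy": 0,"dz": 0,"claw": 40}

```text
time_s: 20.0
tcp_pos: [0.4843, -0.0348, 0.0428]
ee_rot: [[-0.999, -0.047, 0.0], [-0.047, 0.999, -0.002], [-0.0, -0.002, -1.0]]
wrist_force: [-1.3, -0.6, -1.3]
gripper_width: 0.463
gripper_force: 0.6
```

```bash
python3 r.py; python3 lean.py
```

```text
20.0 [ 0.4843 -0.0348  0.0428] p tool [-51.8 -41.6  22.9] tilt 0.1 xw [-0.999 -0.047 -0.   ] F [-1.3 -0.6 -1.3] M [-0.05  0.32  0.01] w 0.46258194446001133 [  15.2   22.7  -32.6    0.2  -34.7 -102.6]
n 973 y=a x+b z+c [ 0.0488 -0.0444 -0.0104] std 0.0016 yaw 2.8 lean_y -0.15
[0.567 0.568 0.573 0.572 0.572 0.571 0.57  0.565 0.551 0.568 0.561 0.568
 0.567 0.569] [0.101 0.097 0.087 0.087 0.085 0.087 0.083 0.093 0.118 0.087 0.094 0.084
 0.082 0.08 ]
lean_x deg -2.5 foot x 0.5712 widths [0.101 0.08 ] foot y -0.0254
```

Emit:
play_rows:
  steps:
    - {"ax": 0,"ay": 0,"az": 0,"dx": -4,"dy": 0,"dz": 0,"claw": 40}
    - {"ax": 0,"ay": 0,"az": 0,"dx": -4,"dy": 0,"dz": 0,"claw": 40}
    - {"ax": 0,"ay": 0,"az": 0,"dx": -4,"dy": 0,"dz": 0,"claw": 40}
    - {"ax": 0,"ay": 0,"az": 0,"dx": -4,"dy": 0,"dz": 0,"claw": 40}
    - {"ax": 0,"ay": 0,"az": 0,"dx": -4,"dy": 0,"dz": 0,"claw": 40}
    - {"ax": 0,"ay": 0,"az": 0,"dx": -4,"dy": 0,"dz": 0,"claw": 40}
    - {"ax": 0,"ay": 0,"az": 0,"dx": -4,"dy": 0,"dz": 0,"claw": 40}
    - {"ax": 0,"ay": 0,"az": 0,"dx": -4,"dy": 0,"dz": 0,"claw": 40}
    - {"ax": 0,"ay": 0,"az": 0,"dx": -4,"dy": 0,"dz": 0,"claw": 40}
    - {"ax": 0,"ay": 0,"az": 0,"dx": -4,"dy": 0,"dz": 0,"claw": 40}
    - {"ax": 0,"ay": 0,"az": 0,"dx": -4,"dy": 0,"dz": 0,"claw": 40}
    - {"ax": 0,"ay": 0,"az": 0,"dx": -4,"dy": 0,"dz": 0,"claw": 40}
    - {"ax": 0,"ay": 0,"az": 0,"dx": -4,"dy": 0,"dz": 0,"claw": 40}
    - {"ax": 0,"ay": 0,"az": 0,"dx": -4,"dy": 0,"dz": 0,"claw": 40}
    - {"ax": 0,"ay": 0,"az": 0,"dx": -4,"dy": 0,"dz": 0,"claw": 40}
    - {"ax": 0,"ay": 0,"az": 0,"dx": 0,"dy": 0,"dz": 0,"claw": 40}

```text
time_s: 21.65
tcp_pos: [0.5446, -0.032, 0.0428]
ee_rot: [[-0.999, -0.047, 0.001], [-0.047, 0.999, -0.002], [-0.001, -0.002, -1.0]]
wrist_force: [-1.7, -0.0, 0.0]
gripper_width: 0.459
gripper_force: 0.4
```

```bash
python3 r.py; python3 lean.py
```

```text
21.65 [ 0.5446 -0.032   0.0428] p tool [  8.6 -41.6  22.8] tilt 0.09 xw [-0.999 -0.047 -0.001] F [-1.7 -0.   0. ] M [-0.13  0.16 -0.01] w 0.4585669394284978 [  13.7   27.   -24.2    0.2  -38.7 -101.2]
n 955 y=a x+b z+c [ 0.044  -0.0424 -0.0076] std 0.0016 yaw 2.52 lean_y -0.04
[0.627 0.629 0.634 0.635 0.634 0.634 0.633 0.627 0.609 0.615 0.628 0.629
 0.628 0.628] [0.102 0.1   0.085 0.083 0.083 0.083 0.083 0.091 0.122 0.106 0.09  0.085
 0.082 0.081]
lean_x deg -3.43 foot x 0.6333 widths [0.102 0.081] foot y -0.0226
```

Upright at about 0.630 with yaw 2.5°. I'll back off and tilt for a finger-only push over the last stretch, keeping the body clear of the tubs.

Emit:
play_rows:
  steps:
    - {"ax": 0,"ay": 0,"az": 0,"dx": 10,"dy": 0,"dz": 0,"claw": 40}
    - {"ax": 0,"ay": 0,"az": 0,"dx": 15,"dy": 0,"dz": -5,"claw": 40}
    - {"ax": 0,"ay": -4,"az": 0,"dx": 0,"dy": 0,"dz": 0,"claw": 40}
    - {"ax": 0,"ay": -4,"az": 0,"dx": 0,"dy": 0,"dz": 0,"claw": 40}
    - {"ax": 0,"ay": -4,"az": 0,"dx": 0,"dy": 0,"dz": 0,"claw": 40}
    - {"ax": 0,"ay": -4,"az": 0,"dx": 0,"dy": 0,"dz": 0,"claw": 40}
    - {"ax": 0,"ay": -4,"az": 0,"dx": 0,"dy": 0,"dz": 0,"claw": 40}
    - {"ax": 0,"ay": -4,"az": 0,"dx": 0,"dy": 0,"dz": 0,"claw": 40}
    - {"ax": 0,"ay": 0,"az": 0,"dx": 0,"dy": 0,"dz": 0,"claw": 40}

```text
time_s: 22.6
tcp_pos: [0.531, -0.0459, 0.076]
ee_rot: [[-0.93, -0.061, 0.363], [-0.041, 0.997, 0.063], [-0.366, 0.044, -0.93]]
wrist_force: [1.0, -0.6, 1.0]
gripper_width: 0.459
gripper_force: 0.0
```

```bash
python3 r.py; python3 lean.py
```

```text
22.6 [ 0.531  -0.0459  0.076 ] p tool [ 15.1 -30.9  52.8] tilt -3.88 xw [-0.93  -0.041 -0.366] F [ 1.  -0.6  1. ] M [-0.08  0.7  -0.02] w 0.45851009147934335 [  13.    17.2  -42.2    7.4   -9.1 -107.1]
n 998 y=a x+b z+c [ 0.0455 -0.0454 -0.0084] std 0.0016 yaw 2.6 lean_y -0.21
[0.627 0.628 0.628 0.628 0.627 0.63  0.628 0.627 0.627 0.628 0.628 0.628
 0.627 0.628] [0.101 0.102 0.099 0.1   0.094 0.092 0.092 0.091 0.089 0.086 0.089 0.087
 0.082 0.081]
lean_x deg 0.12 foot x 0.6275 widths [0.101 0.081] foot y -0.0228
```

Emit:
play_rows:
  steps:
    - {"ax": 2.8,"ay": 3.3,"az": 0,"dx": 0,"dy": 0,"dz": 0,"claw": 40}
    - {"ax": 0,"ay": 0,"az": 0,"dx": 0,"dy": 0,"dz": 0,"claw": 40}
    - {"ax": 0,"ay": 0,"az": 0,"dx": -7,"dy": 9,"dz": 0,"claw": 40}
    - {"ax": 0,"ay": 0,"az": 0,"dx": -7,"dy": 9,"dz": 0,"claw": 40}
    - {"ax": 0,"ay": 0,"az": 0,"dx": 0,"dy": 0,"dz": 10,"claw": 40}
    - {"ax": 0,"ay": 0,"az": 0,"dx": 0,"dy": 0,"dz": 10,"claw": 40}
    - {"ax": 0,"ay": 0,"az": 0,"dx": 0,"dy": 0,"dz": 8,"claw": 40}
    - {"ax": 0,"ay": 0,"az": 0,"dx": 0,"dy": 0,"dz": 0,"claw": 40}

```text
time_s: 23.45
tcp_pos: [0.5537, -0.0272, 0.0547]
ee_rot: [[-0.952, -0.048, 0.301], [-0.045, 0.999, 0.015], [-0.302, 0.001, -0.953]]
wrist_force: [0.4, -0.6, 0.3]
gripper_width: 0.46
gripper_force: 0.0
```

```bash
python3 r.py; python3 lean.py;python3 -c "
from station import *
print(sense()['ee_rot'])"
```

```text
23.45 [ 0.5537 -0.0272  0.0547] p tool [ 27.6 -46.1  27.6] tilt -0.92 xw [-0.952 -0.045 -0.302] F [ 0.4 -0.6  0.3] M [-0.04  0.59 -0.03] w 0.46040453198649267 [  14.6   21.3  -43.    22.4   -9.2 -123.5]
n 1012 y=a x+b z+c [ 0.0468 -0.0447 -0.0093] std 0.0016 yaw 2.68 lean_y -0.17
[0.627 0.628 0.63  0.629 0.629 0.628 0.627 0.628 0.626 0.614 0.622 0.629
 0.628 0.629] [0.101 0.102 0.097 0.097 0.096 0.096 0.092 0.092 0.088 0.113 0.099 0.086
 0.084 0.081]
lean_x deg -1.29 foot x 0.6286 widths [0.101 0.081] foot y -0.0228
[[-9.52171165e-01 -4.79015888e-02  3.01787195e-01]
 [-4.53938787e-02  9.98851664e-01  1.53215226e-02]
 [-3.02174567e-01  8.89420644e-04 -9.53252191e-01]]
```

Emit:
play_rows:
  steps:
    - {"ax": 0,"ay": 0,"az": 0,"dx": -2.86,"dy": 0,"dz": 0.9,"claw": 40}
    - {"ax": 0,"ay": 0,"az": 0,"dx": -2.86,"dy": 0,"dz": 0.9,"claw": 40}
    - {"ax": 0,"ay": 0,"az": 0,"dx": -2.86,"dy": 0,"dz": 0.9,"claw": 40}
    - {"ax": 0,"ay": 0,"az": 0,"dx": -2.86,"dy": 0,"dz": 0.9,"claw": 40}
    - {"ax": 0,"ay": 0,"az": 0,"dx": -2.86,"dy": 0,"dz": 0.9,"claw": 40}
    - {"ax": 0,"ay": 0,"az": 0,"dx": -2.86,"dy": 0,"dz": 0.9,"claw": 40}
    - {"ax": 0,"ay": 0,"az": 0,"dx": 0,"dy": 0,"dz": 0,"claw": 40}

```text
time_s: 24.2
tcp_pos: [0.5696, -0.0276, 0.0551]
ee_rot: [[-0.953, -0.047, 0.299], [-0.045, 0.999, 0.013], [-0.299, -0.001, -0.954]]
wrist_force: [-4.6, -1.2, 4.4]
gripper_width: 0.462
gripper_force: 2.3
```

```bash
python3 r.py; python3 lean.py
```

```text
24.2 [ 0.5696 -0.0276  0.0551] p tool [ 42.7 -44.9  23.4] tilt -0.8 xw [-0.953 -0.045 -0.299] F [-4.6 -1.2  4.4] M [-0.26  1.46 -0.07] w 0.46217744192735477 [  14.6   22.5  -39.3   17.9  -11.7 -118.9]
n 978 y=a x+b z+c [ 0.0481 -0.0438 -0.0109] std 0.0016 yaw 2.76 lean_y -0.12
[0.635 0.632 0.634 0.641 0.64  0.638 0.636 0.634 0.634 0.625 0.627 0.636
 0.633 0.634] [0.098 0.098 0.099 0.088 0.087 0.089 0.088 0.091 0.087 0.103 0.098 0.086
 0.084 0.082]
lean_x deg -2.15 foot x 0.6377 widths [0.098 0.082] foot y -0.0231
```

Emit:
play_rows:
  steps:
    - {"ax": 0,"ay": 0,"az": 0,"dx": -2.86,"dy": 0,"dz": 0.9,"claw": 40}
    - {"ax": 0,"ay": 0,"az": 0,"dx": -2.86,"dy": 0,"dz": 0.9,"claw": 40}
    - {"ax": 0,"ay": 0,"az": 0,"dx": -2.86,"dy": 0,"dz": 0.9,"claw": 40}
    - {"ax": 0,"ay": 0,"az": 0,"dx": -2.86,"dy": 0,"dz": 0.9,"claw": 40}
    - {"ax": 0,"ay": 0,"az": 0,"dx": -2.86,"dy": 0,"dz": 0.9,"claw": 40}
    - {"ax": 0,"ay": 0,"az": 0,"dx": -2.86,"dy": 0,"dz": 0.9,"claw": 40}
    - {"ax": 0,"ay": 0,"az": 0,"dx": -2.86,"dy": 0,"dz": 0.9,"claw": 40}
    - {"ax": 0,"ay": 0,"az": 0,"dx": -2.86,"dy": 0,"dz": 0.9,"claw": 40}
    - {"ax": 0,"ay": 0,"az": 0,"dx": -2.86,"dy": 0,"dz": 0.9,"claw": 40}
    - {"ax": 0,"ay": 0,"az": 0,"dx": -2.86,"dy": 0,"dz": 0.9,"claw": 40}
    - {"ax": 0,"ay": 0,"az": 0,"dx": -2.86,"dy": 0,"dz": 0.9,"claw": 40}
    - {"ax": 0,"ay": 0,"az": 0,"dx": 0,"dy": 0,"dz": 0,"claw": 40}

```text
time_s: 25.45
tcp_pos: [0.6032, -0.0257, 0.0551]
ee_rot: [[-0.953, -0.047, 0.3], [-0.045, 0.999, 0.014], [-0.3, -0.0, -0.954]]
wrist_force: [-3.9, -1.1, 3.8]
gripper_width: 0.458
gripper_force: 2.0
```

```bash
python3 r.py; python3 lean.py
```

```text
25.45 [ 0.6032 -0.0257  0.0551] p tool [ 74.8 -45.2  13.3] tilt -0.84 xw [-0.953 -0.045 -0.3  ] F [-3.9 -1.1  3.8] M [-0.28  1.46 -0.05] w 0.45848506636071 [  14.2   25.   -33.1   13.3  -15.2 -113.8]
n 945 y=a x+b z+c [ 0.0453 -0.0401 -0.0093] std 0.0017 yaw 2.59 lean_y 0.09
[0.667 0.668 0.668 0.675 0.674 0.671 0.67  0.667 0.669 0.659 0.66  0.668
 0.667 0.668] [0.102 0.1   0.099 0.084 0.083 0.086 0.087 0.089 0.091 0.107 0.1   0.085
 0.085 0.081]
lean_x deg -2.37 foot x 0.6716 widths [0.102 0.081] foot y -0.0217
```

Emit:
play_rows:
  steps:
    - {"ax": 0,"ay": 0,"az": 0,"dx": -2.86,"dy": 0,"dz": 0.9,"claw": 40}
    - {"ax": 0,"ay": 0,"az": 0,"dx": -2.86,"dy": 0,"dz": 0.9,"claw": 40}
    - {"ax": 0,"ay": 0,"az": 0,"dx": -2.86,"dy": 0,"dz": 0.9,"claw": 40}
    - {"ax": 0,"ay": 0,"az": 0,"dx": -2.86,"dy": 0,"dz": 0.9,"claw": 40}
    - {"ax": 0,"ay": 0,"az": 0,"dx": -1.9,"dy": 0,"dz": 0.6,"claw": 40}
    - {"ax": 0,"ay": 0,"az": 0,"dx": 0,"dy": 0,"dz": 0,"claw": 40}

```text
time_s: 26.1
tcp_pos: [0.617, -0.0249, 0.055]
ee_rot: [[-0.953, -0.048, 0.3], [-0.045, 0.999, 0.014], [-0.3, -0.0, -0.954]]
wrist_force: [-5.5, -1.1, 4.8]
gripper_width: 0.459
gripper_force: 2.9
```

```bash
python3 r.py; python3 lean.py
```

```text
26.1 [ 0.617  -0.0249  0.055 ] p tool [ 88.  -45.3   9.1] tilt -0.85 xw [-0.953 -0.045 -0.3  ] F [-5.5 -1.1  4.8] M [-0.01  1.77  0.03] w 0.45920573323463226 [  14.    26.   -30.7   12.   -16.5 -112.3]
n 900 y=a x+b z+c [ 0.0486 -0.0452 -0.0106] std 0.0017 yaw 2.78 lean_y -0.2
[0.675 0.677 0.677 0.684 0.684 0.682 0.681 0.68  0.679 0.671 0.679 0.68
 0.682 0.681] [0.092 0.092 0.092 0.075 0.078 0.078 0.082 0.088 0.087 0.102 0.086 0.083
 0.083 0.083]
lean_x deg 0.68 foot x 0.6785 widths [0.092 0.083] foot y -0.0205
```

Emit:
play_rows:
  steps:
    - {"ax": 0,"ay": 0,"az": 0,"dx": -1.43,"dy": 0,"dz": 0.45,"claw": 40}
    - {"ax": 0,"ay": 0,"az": 0,"dx": -1.43,"dy": 0,"dz": 0.45,"claw": 40}
    - {"ax": 0,"ay": 0,"az": 0,"dx": 0,"dy": 0,"dz": 0,"claw": 40}

```text
time_s: 26.45
tcp_pos: [0.6175, -0.0251, 0.0548]
ee_rot: [[-0.954, -0.047, 0.295], [-0.045, 0.999, 0.013], [-0.296, -0.001, -0.955]]
wrist_force: [-13.9, 1.7, 11.4]
gripper_width: 0.454
gripper_force: 7.1
```

Emit:
play_rows:
  steps:
    - {"ax": 0,"ay": 0,"az": 0,"dx": -1.43,"dy": 0,"dz": 0.45,"claw": 40}
    - {"ax": 0,"ay": 0,"az": 0,"dx": 0,"dy": 0,"dz": 0,"claw": 40}

```text
time_s: 26.65
tcp_pos: [0.6177, -0.0251, 0.0547]
ee_rot: [[-0.955, -0.047, 0.293], [-0.045, 0.999, 0.012], [-0.293, -0.002, -0.956]]
wrist_force: [-17.9, 3.1, 15.4]
gripper_width: 0.459
gripper_force: 9.3
```

```bash
sed -i 's/,.725))/,.738))/' lean.py; python3 r.py; python3 lean.py
```

```text
26.65 [ 0.6177 -0.0251  0.0547] p tool [ 88.5 -45.    9.2] tilt -0.74 xw [-0.955 -0.045 -0.293] F [-17.9   3.1  15.4] M [1.1  4.23 0.41] w 0.4588973066889179 [  14.    26.1  -30.2   11.5  -17.2 -111.8]
n 949 y=a x+b z+c [ 0.0472 -0.0466 -0.0096] std 0.0016 yaw 2.7 lean_y -0.28
[0.681 0.683 0.683 0.693 0.688 0.686 0.685 0.683 0.682 0.673 0.682 0.681
 0.682 0.681] [0.103 0.104 0.098 0.088 0.08  0.084 0.086 0.089 0.088 0.103 0.085 0.087
 0.084 0.083]
lean_x deg -2.48 foot x 0.687 widths [0.103 0.083] foot y -0.0202
```

The grater is firmly against the upstand: motion stalled and the force rose. I'll back straight off, then lift away.

Emit:
play_rows:
  steps:
    - {"ax": 0,"ay": 0,"az": 0,"dx": 1.9,"dy": 0,"dz": -0.6,"claw": 40}
    - {"ax": 0,"ay": 0,"az": 0,"dx": 2.9,"dy": 0,"dz": -0.9,"claw": 40}
    - {"ax": 0,"ay": 0,"az": 0,"dx": 5,"dy": 0,"dz": -1.6,"claw": 40}
    - {"ax": 0,"ay": 0,"az": 0,"dx": 10,"dy": 0,"dz": -4,"claw": 40}
    - {"ax": 0,"ay": 0,"az": 0,"dx": 15,"dy": 0,"dz": -15,"claw": 40}
    - {"ax": 0,"ay": 0,"az": 0,"dx": 15,"dy": 0,"dz": -25,"claw": 40}
    - {"ax": 0,"ay": 0,"az": 0,"dx": 10,"dy": 0,"dz": -30,"claw": 40}
    - {"ax": 0,"ay": 0,"az": 0,"dx": 10,"dy": 0,"dz": -30,"claw": 40}
    - {"ax": 0,"ay": 0,"az": 0,"dx": 10,"dy": 0,"dz": -30,"claw": 40}
    - {"ax": 0,"ay": 0,"az": 0,"dx": 0,"dy": 0,"dz": 0,"claw": 40}
    - {"ax": 0,"ay": 0,"az": 0,"dx": 0,"dy": 0,"dz": 0,"claw": 40}

```text
time_s: 27.8
tcp_pos: [0.5058, -0.0297, 0.1629]
ee_rot: [[-0.951, -0.048, 0.304], [-0.046, 0.999, 0.016], [-0.305, 0.001, -0.952]]
wrist_force: [0.5, 0.6, -0.7]
gripper_width: 0.463
gripper_force: 0.0
```

```bash
python3 r.py; sed -i 's/t\[0\]+.0)/.6)/; s/min(t\[0\]+.21,.738)/.738/' lean.py; python3 lean.py; python3 - <<'E'
from h import *
def R(P,name,x,y,lo,hi):
    m=(P[...,2]>lo)&(P[...,2]<hi)&(P[...,0]>x[0])&(P[...,0]<x[1])&(P[...,1]>y[0])&(P[...,1]<y[1])
    r=cv2.minAreaRect(P[m][:,:2].astype(np.float32)*1000);return name,m.sum(),np.round(r[0],1),np.round(r[1],1),np.round(P[m].mean(0),4)
a=dict(np.load("top0.npz"));b=capture("top");s0=dict(np.load("side0.npz"));s1=capture("side")
for c in(a,b,s0,s1):
    P=pts(c)
    for t in(("L",(.60,.722),(.05,.23),.085,.11),("R",(.60,.73),(-.28,-.1),.085,.11),("W",(.37,.53),(.18,.36),.06,.09)): print(*R(P,*t))
P=pts(b);m=(P[...,2]>.17)&(P[...,2]<.25)&(P[...,0]>.6)&(abs(P[...,1]+.02)<.08);print("grater top",m.sum(),P[m].mean(0),np.ptp(P[m],axis=0))
E
```

```text
27.8 [ 0.5058 -0.0297  0.1629] p tool [ 15.  -46.  145.2] tilt -0.95 xw [-0.951 -0.046 -0.305] F [ 0.5  0.6 -0.7] M [-0.01  0.59  0.  ] w 0.46257637798838613 [  17.5    7.2  -37.8    9.3  -28.2 -112.2]
n 984 y=a x+b z+c [ 0.0483 -0.0471 -0.0102] std 0.0016 yaw 2.76 lean_y -0.31
[0.681 0.684 0.683 0.682 0.682 0.68  0.682 0.682 0.681 0.681 0.681 0.682
 0.682 0.681] [0.103 0.104 0.106 0.098 0.101 0.092 0.095 0.093 0.089 0.087 0.086 0.087
 0.084 0.083]
lean_x deg -0.56 foot x 0.6826 widths [0.103 0.083] foot y -0.0202
L 1080 [671.6 140.4] [101.3 140.8] [0.6703 0.1409 0.0948]
R 1018 [ 683.2 -189. ] [ 95.4 140.4] [ 0.6823 -0.1876  0.0945]
W 448 [446.3 277.7] [ 71.  129.8] [0.461  0.2664 0.075 ]
L 1086 [671.9 140.3] [100.9 140.1] [0.6703 0.1407 0.095 ]
R 1024 [ 683.3 -189.2] [ 95.8 140.4] [ 0.6826 -0.1874  0.0946]
W 447 [446.2 277.7] [ 71.3 129.3] [0.4611 0.2664 0.0751]
L 1202 [671.7 137.5] [101.2 141.9] [0.6694 0.1441 0.0929]
R 646 [ 683. -190.] [ 96.1 141.5] [ 0.6813 -0.1831  0.0931]
W 720 [452.7 249.1] [129.4  72.6] [0.4574 0.2682 0.0725]
L 1206 [671.1 136.9] [100.2 143.3] [0.6694 0.1442 0.0929]
R 443 [ 682.2 -192.1] [ 94.1 141.8] [ 0.6726 -0.1996  0.0932]
W 718 [443.3 273.3] [127.7  72.4] [0.4572 0.268  0.0724]
grater top 593 [ 0.67961716 -0.01687782  0.19603303] [0.0882769  0.0713112  0.07255411]
```

```bash
python3 -c "
from station import *
print(finish_job())"
```

```text
the job is handed in; nothing more can be done
None
```

I handed the job in at about 28 s: the grater stands on its own between the tubs, flush against the upstand (measured under 1° from upright and square), with the tubs and wedge unmoved. The first slide, by the handle, leaned it past 7° (eased back), so I released it and pushed it low the rest of the way; the verdict was not shown.

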